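# Square the sterilizer tray on its loading board and stand the test post

## Robot

A 7-joint arm with a two-finger parallel gripper is mounted at the origin on the work surface. World frame = base frame: x ahead of the robot, y to its left, z up, the work surface at z = 0. Lengths are in m, angles in degrees, forces in N, time in s.
With the tool pointing down it reaches from about 0.425 to 0.875 m from the base axis. Payload 4.7 kg.
Tool frame: the origin (TCP) lies at the very end of the fingers, on their centre line; the grasp point (between the pads) lies 19 mm behind it; z points along the fingers, y is the direction in which the jaws open and shut (so a half turn about z gives the same grasp; the last joint's range is limited). The gripper opens to 87 mm and grips with 3 to 60 N. Pads are 19 mm wide; open, the fingers measure 117 mm over their backs; the gripper's body (75 mm by 190 mm) begins 51 mm behind the grasp point.
Start: joints at [73.287, 18.392, -4.016, 83.108, 1.295, 78.541, -3.26], TCP at [0.196, -0.62, 0.223] pointing down, gripper open.
Joint ranges: [-163.93, 163.93], [-17.29, 119.83], [-79.2, 71.16], [3.27, 140.29], [-89.18, 269.18], [5.43, 117.66], [-154.24, 154.24]. Speed limits (degrees/s): [147.25, 147.25, 180, 180, 180, 180, 180].

## Interface

Orientations are given as [roll, pitch, yaw] about the fixed x, y, z axes, in that order (R = Rz(yaw) Ry(pitch) Rx(roll)).
In Python, from cell import sensors, imaging, ticket gives the robot as it stands.
- The arm moves only by the tool carry_out, never from a script. Its argument "plan" is a list of rows, each an object of numbers: "fingers": the closure, from -1 (fully open) to 1 (shut); "dx", "dy", "dz": the shift along the tool's x, y, z normalised to -1 to 1, where 1 is 0.03 m; "rx", "ry", "rz": the turn, a rotation vector about the tool's x, y, z normalised to -1 to 1, where 1 is 10 degrees. A call has 1 to 12 rows; each row shifts and turns the commanded pose from where the row before left it, along the tool's axes as they then stand; what a row does not reach is not made up. A row lasts 1/8 s, in which the tool goes at most 62.5 mm and 10.7 degrees, less where a joint would pass 70% of its speed; a pose out of reach is approached as far as the arm can. A call with a number of a shift or a turn outside -1 to 1 is refused whole. A call with a gripper value outside its range is refused whole. The fingers move at their own pace and stop on an object; "force" is the grip in N (left out, the last holds). Time passes only in rows, so rows that do not move let the fingers close. It gives the time, the measured TCP pose, the force and the opening at its end, in the units of the state.
- sensors.get_obs(): the state, without advancing time (a new reading comes with each control period).
- imaging.read_camera(name): name is "scene" or "top"; returns a dict with "color" (480x640x3 uint8, red, green, blue), "mtx" (3x3 intrinsics, pixels), "dist_coeffs" ([k1, k2, p1, p2, k3] as OpenCV has them; the pictures are not rectified), "extrinsics" (4x4, takes a point from world to camera coordinates). Camera axes: x right, y down, z forward; pixel columns grow to the right and rows downward; lengths in m; the calibration is good to about 2 mm. A picture is of the moment at which its call begins. There is no depth.
- ticket.sign_off(): hands the job in, once; it reports no verdict.
The state is a dict: "time_s": time; "qpos": joint angles; "joint_velocities": joint speeds; "effort": joint torques, N m; "tool_pos": TCP position; "tool_rot": TCP orientation; "force": force on the tool from outside, world axes, zero at the start; "wrist_torque": the same for the moment, N m; "grip_width": finger opening in m.
Only numpy, scipy, OpenCV 4.12 (cv2) and the standard library are available. Lean on these libraries where they do the work, as an engineer would, in place of code of your own. Each camera call takes 0.05 s, during which the arm holds its last target.

## Task

Prepare the weekly sterilizer test. First push the steel tray along the loading board until it sits snug against both dowel pins on one long side and the end stop at one end, with the post still lying in it. Then tip the lying test post up on the edge of its foot, without lifting it off the tray, so that it stands upright in the tray, and leave the tray still snug against all three and the things around it undisturbed.

Things in the scene. Friction and masses are not known exactly. Their poses are not given: they have to be found in the camera images.
- board: Fixed black plastic loading board, 270 (its x) x 420 (its y) x 15 mm; origin at the centre of its underside, z up; +x is its side away from the robot, +y its end on the robot's left. Two dowels and an end stop block are fixed on its top. The tray is home with its origin at (+14, +5) mm in this frame and its axes parallel to the board's.
- tray: Loose flat steel tray on the board, 160 (its x) x 260 (its y) mm outside, vertical rim 18 mm high, 4 mm thick, floor 3 mm thick; 0.28 to 0.52 kg; origin at the centre of its underside; axes roughly along the board's. It starts 10 to 70 mm clear of dowels and stop and up to 0.1 rad askew; it slides easily on the board.
- tray_far_left (a point): point on the outside of the tray's long far (+x) rim, 60 mm to the tray's +y side of the middle, 9 mm above its underside
- tray_far_right (a point): point on the outside of the tray's long far (+x) rim, 60 mm to the tray's -y side of the middle, 9 mm above its underside
- tray_left_end (a point): middle of the outside of the tray's short left (+y) rim, 9 mm above its underside; this rim meets the end stop
- post: Loose steel post, 140 mm tall, 0.18 to 0.27 kg, lying in the tray roughly along its y, foot to the tray's -y end: dark square foot 56 x 56 x 8 mm, tube 22 mm across from 8 to 120 mm, dark round cap 36 mm across on top. Origin at the centre of the foot's underside, z along the tube to the cap. It lies on a foot edge and the cap's rim: tube axis 4 degrees down to the cap, 22 mm above the tray floor at z = 90 mm.
- jar: small amber glass jar with white lid, 36 mm across, 45 mm tall, standing on the board beyond the end stop; origin at the centre of its underside; leave alone
- cup: small open steel cup, 70 mm across, 45 mm tall, on the counter left of the board; origin at the centre of its underside; leave alone
- bottle: amber bottle with black cap, 54 mm across, 120 mm tall, left of the board; origin at the centre of its underside; leave alone
- tape: roll of paper tape lying flat, 90 mm across, 19 mm high, right of the board; origin at the centre of its underside; leave alone
- mirror: thin steel dental mirror, about 170 mm long, 8 mm high, lying on the counter right of the board; origin near its middle; leave alone
- post_com (a point): the post's centre of mass, on its axis 40 mm from the foot's underside: tipped on a foot edge to within about 35 degrees of upright, the post settles upright by itself
- dowel_left (a point): top centre of the left steel dowel, 12 mm across and 25 mm tall, at (+100, +50) mm in the board's frame; its tray-side face is at board x = +94 mm
- dowel_right (a point): top centre of the right steel dowel, same size, at (+100, -70) mm in the board's frame
- stop_face (a point): middle of the end stop's stopping face, at (0, +135) mm in the board's frame, 12 mm above the board; the face looks to the board's -y. The stop is a steel block 60 (x) x 20 (y) x 25 mm tall
Mind the look-alikes: they are no part of the job. What is shaped like the post but yellow is not meant.

How it is judged (in metres and radians):
On the way, in this order (a step that is already met when the one before it is completed fails the run):
1. the tray is snug (within 2.5 mm) against both dowels and the end stop, the post still lying in it (x of tray_far_left in the frame of board between 0.0915 and 0.097 m and x of tray_far_right in the frame of board above 0.0915 m and y of tray_left_end in the frame of board between 0.1325 and 0.138 m and z of tray in the frame of board below 0.018 m and angle between tray's own z axis and vertical below 0.02 rad and angle between post's own z axis and vertical above 1.2 rad), for 0.2 s.
2. the post stands upright in the tray (angle between post's own z axis and vertical below 0.06 rad and z of post in the frame of tray between 0 and 0.006 m and x of post in the frame of tray between -0.05 and 0.05 m and y of post in the frame of tray between -0.1 and 0.1 m), for 0.2 s.
At the end, for the whole second after the job is handed in: The tray lies flat on the board with its far rim within 2.5 mm of both dowels and its left rim within 2.5 mm of the end stop; the post stands upright (within 0.06 rad) with its foot flat on the tray floor inside the rim; both are at rest (all of step 2 and x of tray_far_left in the frame of board between 0.0915 and 0.097 m and x of tray_far_right in the frame of board above 0.0915 m and y of tray_left_end in the frame of board between 0.1325 and 0.138 m and z of tray in the frame of board below 0.018 m and angle between tray's own z axis and vertical below 0.02 rad and linear speed of each of post, tray below 0.02 m/s); the robot touches nothing.
It fails at once if the post is lifted off the tray (its foot more than about 20 mm clear) (z of post in the frame of tray above 0.055 m).
It fails at once if a neighbouring thing (jar, cup, bottle, tape, mirror) is moved by more than 20 mm (distance of any of jar, cup, bottle, tape, mirror from where it was at the start of the episode above 0.02 m).
It also fails if it takes over 72 s, if anything falls off the work surface, if the arm or the gripper's body presses on something with over 40 N, if the wrist force passes 120 N, or if a joint passes its speed limit or range.

## Working session

There is one attempt and no reset: what is moved stays moved. The work goes in short steps, Python scripts to look and compute and a tool call to move; the robot and the scene stay as the last step left them, time stands still between calls to the robot, and variables do not carry over. Pictures are saved under pics/ and viewed, and the job is handed in when it is done.

Besides the shell and the picture viewer there is one more tool, called after ">>>" in YAML: its name, and indented under it one key for each argument. carry_out: Moves the arm, as the interface text tells. Scaled input: -1 to 1 covers 0.03 m each way for a shift and 10 degrees each way for a turn. Its arguments: {"type":"object","properties":{"plan":{"type":"array"},"force":{"type":"number"}},"required":["plan"]}

```bash
ls; mkdir -p pics
python3 - <<'E'
from cell import sensors, imaging, ticket
import cv2
print(sensors.get_obs())
for n in("scene","top"):
    r=imaging.read_camera(n); cv2.imwrite(f"pics/{n}0.png",r["color"][:,:,::-1]); print(r["mtx"],r["dist_coeffs"],r["extrinsics"])
E
```

```text
pics
{'time_s': 0.0, 'qpos': array([73.2877223 , 18.43763067, -4.01488907, 83.17560708,  1.29621343,
       78.53774709, -3.25904771]), 'joint_velocities': array([-0.04206175, -0.07696921,  0.13705073,  0.01350698, -0.05443535,
       -0.00127627,  0.02420343]), 'effort': array([ 1.22344559e-04, -4.91285419e+01, -4.04483937e-01, -3.12528455e+01,
       -6.42550481e-02,  4.36899439e-02,  1.73968556e-04]), 'tool_pos': array([ 0.19545246, -0.61935223,  0.22147142]), 'tool_rot': array([-1.79894319e+02,  7.03576110e-03,  1.75226342e+01]), 'force': array([-0.92815195,  0.17463483, -0.15260234]), 'wrist_torque': array([ 0.01627238, -0.03510038,  0.0590192 ]), 'grip_width': 0.08706299229582361}
[[481.98185492   0.         321.34149525]
 [  0.         481.98185492 235.48049871]
 [  0.           0.           1.        ]] [-0.01066571  0.          0.          0.          0.        ] [[-0.28773567  0.95760678 -0.01405105  0.14381311]
 [ 0.59436145  0.16704731 -0.78665727 -0.24055583]
 [-0.75096115 -0.23470076 -0.61723003  1.47648233]
 [ 0.          0.          0.          1.        ]]
[[548.35759308   0.         316.52437462]
 [  0.         548.35759308 228.23388127]
 [  0.           0.           1.        ]] [-0.00987854  0.          0.          0.          0.        ] [[-0.01010185 -0.99978527  0.01809353 -0.01292231]
 [-0.9922313   0.00777849 -0.12416337  0.48557982]
 [ 0.12399596 -0.01920725 -0.99209681  1.35389996]
 [ 0.          0.          0.          1.        ]]
```

View pics/scene0.png

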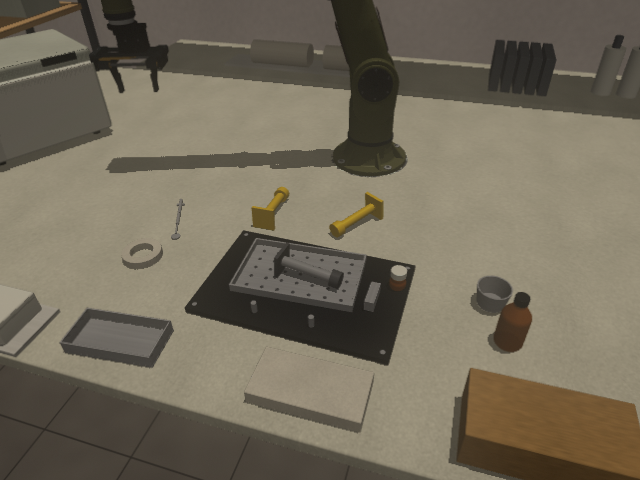

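View pics/top0.png

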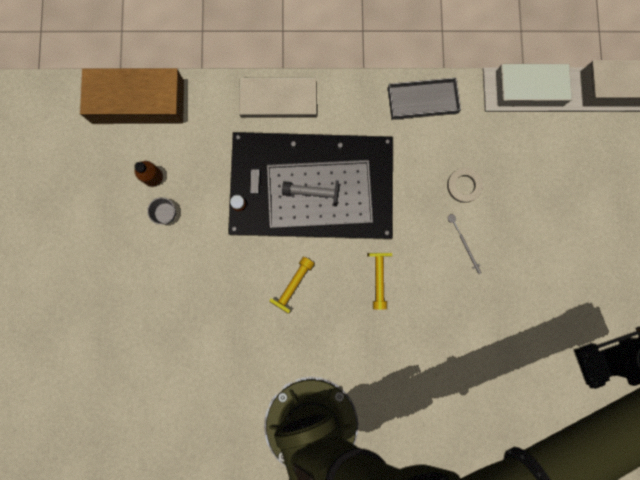

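The two pictures show the black board (top view: columns 229–393, rows 133–238) with the tray on it (268–372, 160–228). The post lies with its foot at about (337,192) and its cap at about (287,188). The dowels are at (293,144) and (340,145), the stop is at (255,181) and the jar at (237,202). The yellow posts are the decoys.

```bash
cat > h.py <<'E'
import numpy as np, cv2
from cell import sensors, imaging, ticket
def ray(r,uv,z):
    uv=np.array(uv,float).reshape(-1,1,2)
    n=cv2.undistortPoints(uv,r["mtx"],r["dist_coeffs"]).reshape(-1,2)
    T=r["extrinsics"];R=T[:3,:3];c=-R.T@T[:3,3]
    d=np.c_[n,np.ones(len(n))]@R
    return c+d*((z-c[2])/d[:,2])[:,None]
def proj(r,P):
    T=r["extrinsics"]
    return cv2.projectPoints(np.array(P,float).reshape(-1,1,3),cv2.Rodrigues(T[:3,:3])[0],T[:3,3],r["mtx"],r["dist_coeffs"])[0].reshape(-1,2)
def crop(r,x0,x1,y0,y1,name,k):
    cv2.imwrite(name,cv2.resize(r["color"][y0:y1,x0:x1,::-1],None,fx=k,fy=k,interpolation=cv2.INTER_CUBIC))
E
python3 - <<'E'
from h import *
r=imaging.read_camera("top"); crop(r,225,400,125,245,"pics/topc.png",4.5)
s=imaging.read_camera("scene"); crop(s,180,420,225,375,"pics/scc.png",3.3)
# board: dark mask
g=r["color"].max(2)
m=(g<60).astype(np.uint8); m[:, :200]=0; m[250:]=0; m[:,420:]=0; m[:125]=0
c=max(cv2.findContours(m,0,1)[0],key=cv2.contourArea)
rc=cv2.approxPolyDP(cv2.convexHull(c),6,True).reshape(-1,2); print(rc)
box=cv2.boxPoints(cv2.minAreaRect(c)); print(box)
P=ray(r,rc+0.0,0.015);print(P.round(4)); 
# tray: bright inside board
inner=np.zeros_like(m); cv2.fillConvexPoly(inner,cv2.convexHull(c),1)
t=((g>75)&(inner>0)).astype(np.uint8)
for c2 in cv2.findContours(t,0,1)[0]:
    if cv2.contourArea(c2)>4:
        q=cv2.minAreaRect(c2); print(q, ray(r,cv2.boxPoints(q),0.033).round(4).tolist() if cv2.contourArea(c2)>1000 else ray(r,[q[0]],0.04).round(4))
        if cv2.contourArea(c2)>1000: print(cv2.approxPolyDP(cv2.convexHull(c2),4,True).reshape(-1,2))
E
```

```text
[[233 133]
 [391 137]
 [391 237]
 [229 233]]
[[228.71185 233.80566]
 [231.42175 132.1846 ]
 [393.6797  136.51147]
 [390.9698  238.13254]]
[[ 0.7389  0.1974  0.015 ]
 [ 0.7262 -0.2148  0.015 ]
 [ 0.4633 -0.2076  0.015 ]
 [ 0.4769  0.2052  0.015 ]]
((386.5, 232.5), (3.0, 3.0), 90.0) [[ 0.4721 -0.1927  0.04  ]]
((233.5, 228.5), (3.0, 3.0), 90.0) [[0.4852 0.1905 0.04  ]]
((236.5, 201.5), (13.0, 13.0), 90.0) [[0.5536 0.1836 0.04  ]]
((254.29310607910156, 180.51724243164062), (7.810029029846191, 23.430086135864258), 3.3664605617523193) [[0.6071 0.1391 0.04  ]]
((319.31109619140625, 193.53282165527344), (63.11894989013672, 103.50177001953125), 87.27368927001953) [[0.6502, 0.1098, 0.033], [0.6616, -0.1549, 0.033], [0.4984, -0.1589, 0.033], [0.4879, 0.102, 0.033]]
[[368 161]
 [371 222]
 [270 227]
 [267 165]]
((339.5, 145.0), (4.0, 3.0), 90.0) [[ 0.6983 -0.078   0.04  ]]
((293.0000305175781, 143.50001525878906), (3.535533905029297, 3.535533905029297), 45.0) [[0.7029 0.0408 0.04  ]]
((237.50001525878906, 136.5), (2.8284268379211426, 2.8284268379211426), 45.0) [[0.722  0.1824 0.04  ]]
```

View pics/topc.png

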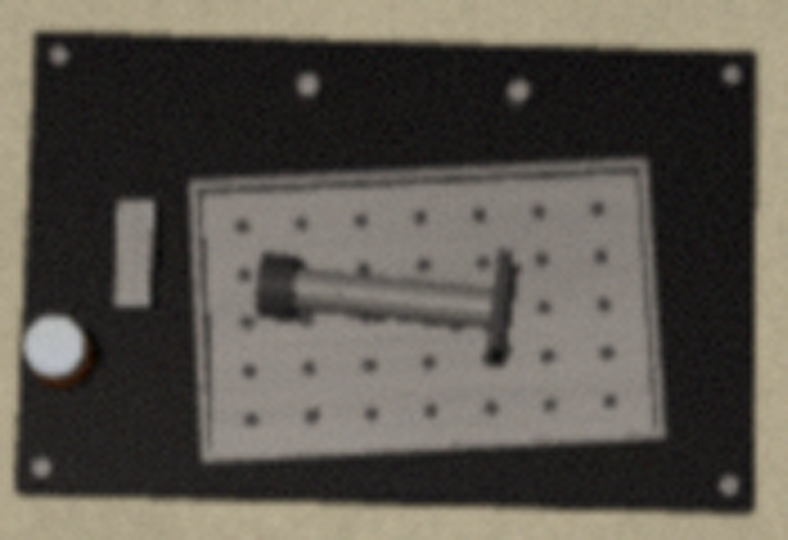

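View pics/scc.png

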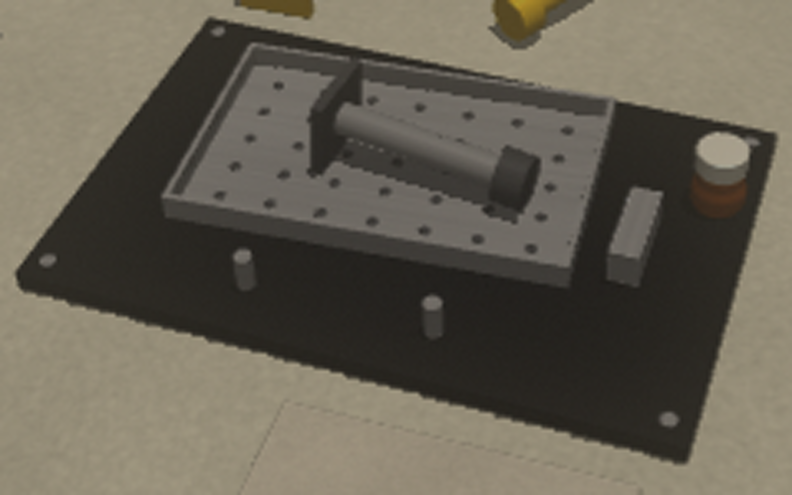

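```bash
cat >> h.py <<'E'
def boardframe(r):
    k=np.array([[306.5,84],[517.5,90.5]])/4.5+[225,125]
    return k
E
python3 - <<'E'
from h import *
r=imaging.read_camera("top"); s=imaging.read_camera("scene")
T=lambda a,k,o: np.array(a,float)/k+o-0.4
D=T([[307,84],[518,91]],4.5,[225,125])
d=ray(r,D,0.040); print("dowels top",d.round(4))
d2=ray(s,T([[243,256],[432,301]],3.3,[180,225])[::-1],0.040); print("scene dowels",d2.round(4))
sc=ray(r,T([[59,55],[731,74],[729,486],[41,467]],4.5,[225,125]),0.016); print("screws",sc.round(4),sc.mean(0).round(4))
c=ray(r,T([[190,180],[648,158],[665,438],[204,462]],4.5,[225,125]),0.033); print("tray FL FR NR NL",c.round(4),c.mean(0).round(4))
for a,b in((0,1),(1,2),(2,3),(3,0)): print(np.linalg.norm(c[a]-c[b]).round(4),np.degrees(np.arctan2(*(c[a]-c[b])[:2])).round(2))
st=ray(r,T([[155,200],[152,307]],4.5,[225,125]),0.04); print("stop face edge",st.round(4))
p=ray(r,T([[260,285],[300,287],[492,309]],4.5,[225,125]),0.04);print("post cap end, cap-base, tube foot",p.round(4))
# masks for tape, mirror
print("tape, mirror",ray(r,[[462,185],[451,217],[477,271]],0.015).round(3))
E
```

```text
dowels top [[ 0.7035  0.0413  0.04  ]
 [ 0.6988 -0.0786  0.04  ]]
scene dowels [[ 0.7029  0.0401  0.04  ]
 [ 0.6998 -0.0788  0.04  ]]
screws [[ 0.7283  0.1849  0.016 ]
 [ 0.7151 -0.204   0.016 ]
 [ 0.4746 -0.1965  0.016 ]
 [ 0.4885  0.1932  0.016 ]] [ 0.6016 -0.0056  0.016 ]
tray FL FR NR NL [[ 0.6498  0.108   0.033 ]
 [ 0.6612 -0.1526  0.033 ]
 [ 0.5001 -0.1586  0.033 ]
 [ 0.4885  0.1     0.033 ]] [ 0.5749 -0.0258  0.033 ]
0.2609 -2.49
0.1612 87.86
0.2589 177.44
0.1615 -92.85
stop face edge [[0.6367 0.1272 0.04  ]
 [0.5754 0.1287 0.04  ]]
post cap end, cap-base, tube foot [[ 0.5876  0.0682  0.04  ]
 [ 0.5863  0.0457  0.04  ]
 [ 0.573  -0.062   0.04  ]]
tape, mirror [[ 0.597 -0.396  0.015]
 [ 0.514 -0.364  0.015]
 [ 0.375 -0.425  0.015]]
```

>>> carry_out:
  plan:
    - {"fingers":-1,"rz":0.97}
    - {"fingers":-1,"rz":0.97}
    - {"fingers":-1,"dx":0.93,"dy":-0.5}
    - {"fingers":-1,"dx":0.93,"dy":-0.5}
    - {"fingers":-1,"dx":0.93,"dy":-0.5}
    - {"fingers":-1,"dx":0.93,"dy":-0.5}
    - {"fingers":-1,"dx":0.93,"dy":-0.5}
    - {"fingers":-1,"dx":0.93,"dy":-0.5}
    - {"fingers":-1,"dx":0.93,"dy":-0.5}
    - {"fingers":-1,"dx":0.93,"dy":-0.5}
    - {"fingers":-1,"dx":0.93,"dy":-0.5}
    - {"fingers":-1}

```text
validation failed for argument at $.pl...
```

```bash
cat >> h.py <<'E'
BC=np.array([0.6016,-0.0056]);A=np.radians(-1.95)
U=np.array([np.cos(A),np.sin(A)]);V=np.array([-np.sin(A),np.cos(A)])
def tb(p): d=np.asarray(p)[:2]-BC; return np.array([d@U,d@V])
def st():
    o=sensors.get_obs(); print("t",round(o["time_s"],2),"pos",o["tool_pos"].round(4),"board",tb(o["tool_pos"]).round(4),"rot",o["tool_rot"].round(2),"F",o["force"].round(2),"q",o["qpos"].round(1)); return o
E
python3 -c "from h import *;st()"
```

```text
t 0.3 pos [ 0.1956 -0.6197  0.2222] board [-0.3849 -0.6276] rot [-1.7997e+02  1.0000e-02  1.7520e+01] F [-1.34  1.13 -0.28] q [73.3 18.4 -4.  83.1  1.3 78.5 -3.3]
```

>>> carry_out:
  plan:
    - {"fingers":-1,"dx":0,"dy":0,"dz":0,"rx":0,"ry":0,"rz":0.97}
    - {"fingers":-1,"dx":0,"dy":0,"dz":0,"rx":0,"ry":0,"rz":0.97}

```text
time_s: 0.55
tool_pos: [0.1956, -0.6198, 0.2225]
tool_rot: [-180.0, 0.0, -2.2]
force: [-0.3, -0.5, -0.4]
grip_width: 0.0871
```

```bash
python3 -c "from h import *;st()"
```

```text
t 0.55 pos [ 0.1956 -0.6198  0.2225] board [-0.3849 -0.6277] rot [-179.99    0.     -2.2 ] F [-0.3  -0.48 -0.44] q [ 71.3  18.3  -1.5  83.2   0.5  78.5 -22.4]
```

>>> carry_out:
  plan:
    - {"fingers":-1,"dx":0.93,"dy":-0.7,"dz":0,"rx":0,"ry":0,"rz":0}
    - {"fingers":-1,"dx":0.93,"dy":-0.7,"dz":0,"rx":0,"ry":0,"rz":0}
    - {"fingers":-1,"dx":0.93,"dy":-0.7,"dz":0,"rx":0,"ry":0,"rz":0}
    - {"fingers":-1,"dx":0.93,"dy":-0.7,"dz":0,"rx":0,"ry":0,"rz":0}
    - {"fingers":-1,"dx":0.93,"dy":-0.7,"dz":0,"rx":0,"ry":0,"rz":0}
    - {"fingers":-1,"dx":0.93,"dy":-0.7,"dz":0,"rx":0,"ry":0,"rz":0}
    - {"fingers":-1,"dx":0.93,"dy":-0.7,"dz":0,"rx":0,"ry":0,"rz":0}
    - {"fingers":-1,"dx":0.93,"dy":-0.7,"dz":0,"rx":0,"ry":0,"rz":0}
    - {"fingers":-1,"dx":0.93,"dy":-0.7,"dz":0,"rx":0,"ry":0,"rz":0}
    - {"fingers":-1,"dx":0,"dy":-1,"dz":0,"rx":0,"ry":0,"rz":-0.025}
    - {"fingers":-1,"dx":0,"dy":-1,"dz":0,"rx":0,"ry":0,"rz":0}
    - {"fingers":-1,"dx":0,"dy":-1,"dz":0,"rx":0,"ry":0,"rz":0}

```text
time_s: 2.05
tool_pos: [0.4556, -0.3482, 0.2225]
tool_rot: [180.0, 0.0, -1.6]
force: [0.3, -0.6, 0.3]
grip_width: 0.0872
```

```bash
python3 -c "from h import *;st()"
```

```text
t 2.05 pos [ 0.4556 -0.3482  0.2225] board [-0.1343 -0.3474] rot [180.     0.    -1.62] F [ 0.31 -0.55  0.3 ] q [ 47.2   9.7 -14.   94.    2.4  76.6 -58.8]
```

>>> carry_out:
  plan:
    - {"fingers":-1,"dx":0,"dy":-1,"dz":0.3,"rx":0,"ry":0,"rz":0.03}
    - {"fingers":-1,"dx":0,"dy":-1,"dz":0.3,"rx":0,"ry":0,"rz":0}
    - {"fingers":-1,"dx":0,"dy":-1,"dz":0.3,"rx":0,"ry":0,"rz":0}
    - {"fingers":-1,"dx":0,"dy":-1,"dz":0.3,"rx":0,"ry":0,"rz":0}
    - {"fingers":-1,"dx":0,"dy":-1,"dz":0.3,"rx":0,"ry":0,"rz":0}
    - {"fingers":-1,"dx":0,"dy":-1,"dz":0.3,"rx":0,"ry":0,"rz":0}
    - {"fingers":-1,"dx":0,"dy":-1,"dz":0.3,"rx":0,"ry":0,"rz":0}
    - {"fingers":-1,"dx":0,"dy":-1,"dz":0.3,"rx":0,"ry":0,"rz":0}
    - {"fingers":-1,"dx":0,"dy":-1,"dz":0.3,"rx":0,"ry":0,"rz":0}
    - {"fingers":-1,"dx":0,"dy":-1,"dz":0.3,"rx":0,"ry":0,"rz":0}
    - {"fingers":-1,"dx":0,"dy":-1,"dz":0.3,"rx":0,"ry":0,"rz":0}
    - {"fingers":-1,"dx":0,"dy":0,"dz":0,"rx":0,"ry":0,"rz":0}

```text
time_s: 3.55
tool_pos: [0.466, -0.0169, 0.1231]
tool_rot: [-180.0, 0.1, -1.7]
force: [0.3, -1.4, 0.0]
grip_width: 0.0872
```

Run:
```python
from h import *
st()
r=imaging.read_camera("scene"); crop(r,180,500,150,390,"pics/s1.png",2.5)
```

```text
t 3.55 pos [ 0.466  -0.0169  0.1231] board [-0.1352 -0.0159] rot [-1.7997e+02  5.0000e-02 -1.6700e+00] F [ 0.34 -1.42  0.04] q [ 29.3   1.8 -30.6 114.5   1.   64.  -93.5]
```

View pics/s1.png

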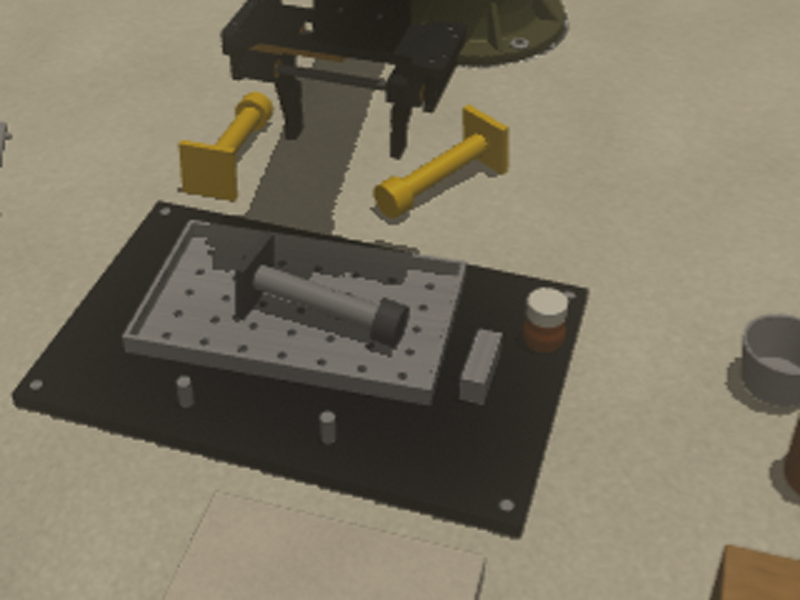

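>>> carry_out:
  plan:
    - {"fingers":-1,"dx":0,"dy":0,"dz":0.85,"rx":0,"ry":0,"rz":0}
    - {"fingers":-1,"dx":0,"dy":0,"dz":0.85,"rx":0,"ry":0,"rz":0}
    - {"fingers":-1,"dx":0,"dy":0,"dz":0.85,"rx":0,"ry":0,"rz":0}
    - {"fingers":-1,"dx":0,"dy":0,"dz":0.8,"rx":0,"ry":0,"rz":0}
    - {"fingers":-1,"dx":0,"dy":0,"dz":0,"rx":0,"ry":0,"rz":0}
    - {"fingers":-1,"dx":0,"dy":0,"dz":0,"rx":0,"ry":0,"rz":0.02}

```text
time_s: 4.35
tool_pos: [0.4673, -0.0202, 0.024]
tool_rot: [180.0, -0.1, -2.2]
force: [0.1, 0.1, 0.0]
grip_width: 0.0873
```

>>> carry_out:
  plan:
    - {"fingers":-1,"dx":0.1,"dy":0,"dz":0,"rx":0,"ry":0,"rz":0}
    - {"fingers":-1,"dx":0.15,"dy":0,"dz":0,"rx":0,"ry":0,"rz":0}
    - {"fingers":-1,"dx":0.15,"dy":0,"dz":0,"rx":0,"ry":0,"rz":0}
    - {"fingers":-1,"dx":0.15,"dy":0,"dz":0,"rx":0,"ry":0,"rz":0}
    - {"fingers":-1,"dx":0.15,"dy":0,"dz":0,"rx":0,"ry":0,"rz":0}
    - {"fingers":-1,"dx":0.15,"dy":0,"dz":0,"rx":0,"ry":0,"rz":0}
    - {"fingers":-1,"dx":0.15,"dy":0,"dz":0,"rx":0,"ry":0,"rz":0}
    - {"fingers":-1,"dx":0.15,"dy":0,"dz":0,"rx":0,"ry":0,"rz":0}
    - {"fingers":-1,"dx":0.15,"dy":0,"dz":0,"rx":0,"ry":0,"rz":0}
    - {"fingers":-1,"dx":0.15,"dy":0,"dz":0,"rx":0,"ry":0,"rz":0}

```text
time_s: 5.6
tool_pos: [0.5101, -0.0213, 0.0229]
tool_rot: [180.0, 0.0, -2.2]
force: [-2.3, 0.2, -0.4]
grip_width: 0.0872
```

Run:
```python
from h import *
st()
r=imaging.read_camera("scene"); crop(r,180,500,150,390,"pics/s2.png",2.5)
```

```text
t 5.6 pos [ 0.5101 -0.0213  0.0229] board [-0.091  -0.0188] rot [ 1.7999e+02  2.0000e-02 -2.1500e+00] F [-2.31  0.22 -0.45] q [  26.2   15.2  -29.5  113.9    9.3   53.1 -100.3]
```

View pics/s2.png

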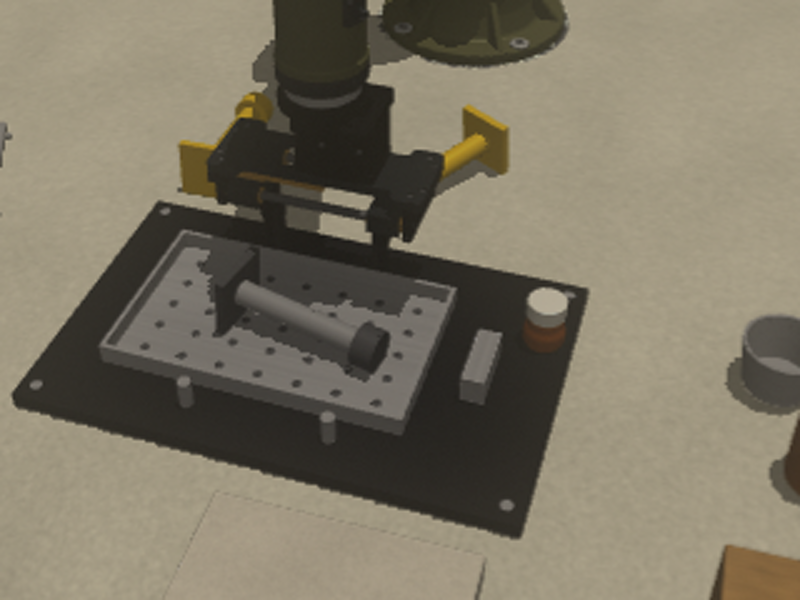

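The tray has squared up to the board and its far rim is a few mm short of the dowels, which appear at (185,390) and (328,425) in the crop. I'll keep pushing.

>>> carry_out:
  plan:
    - {"fingers":-1,"dx":0.12,"dy":0,"dz":0,"rx":0,"ry":0,"rz":0}
    - {"fingers":-1,"dx":0.12,"dy":0,"dz":0,"rx":0,"ry":0,"rz":0}
    - {"fingers":-1,"dx":0.12,"dy":0,"dz":0,"rx":0,"ry":0,"rz":0}
    - {"fingers":-1,"dx":0.08,"dy":0,"dz":0,"rx":0,"ry":0,"rz":0}
    - {"fingers":-1,"dx":0,"dy":0,"dz":0,"rx":0,"ry":0,"rz":0}

```text
time_s: 6.28
tool_pos: [0.5237, -0.0215, 0.0231]
tool_rot: [-180.0, -0.1, -2.1]
force: [-1.0, 1.1, -1.0]
grip_width: 0.0871
```

>>> carry_out:
  plan:
    - {"fingers":-1,"dx":0.07,"dy":0,"dz":0,"rx":0,"ry":0,"rz":0}
    - {"fingers":-1,"dx":0,"dy":0,"dz":0,"rx":0,"ry":0,"rz":0}

```text
time_s: 6.52
tool_pos: [0.5244, -0.0216, 0.0229]
tool_rot: [180.0, 0.1, -2.1]
force: [-5.6, 0.9, 2.4]
grip_width: 0.087
```

>>> carry_out:
  plan:
    - {"fingers":-1,"dx":0.05,"dy":0,"dz":0,"rx":0,"ry":0,"rz":0}
    - {"fingers":-1,"dx":0,"dy":0,"dz":0,"rx":0,"ry":0,"rz":0}

```text
time_s: 6.78
tool_pos: [0.5245, -0.0217, 0.0225]
tool_rot: [180.0, 0.3, -2.1]
force: [-6.7, 0.4, 4.0]
grip_width: 0.0867
```

Run:
```python
from h import *
st()
r=imaging.read_camera("scene"); crop(r,180,420,225,375,"pics/s3.png",3.3)
```

```text
t 6.78 pos [ 0.5245 -0.0217  0.0225] board [-0.0765 -0.0187] rot [179.97   0.27  -2.11] F [-6.69  0.4   4.02] q [  25.5   17.1  -29.2  111.8   10.2   53.9 -100.8]
```

View pics/s3.png

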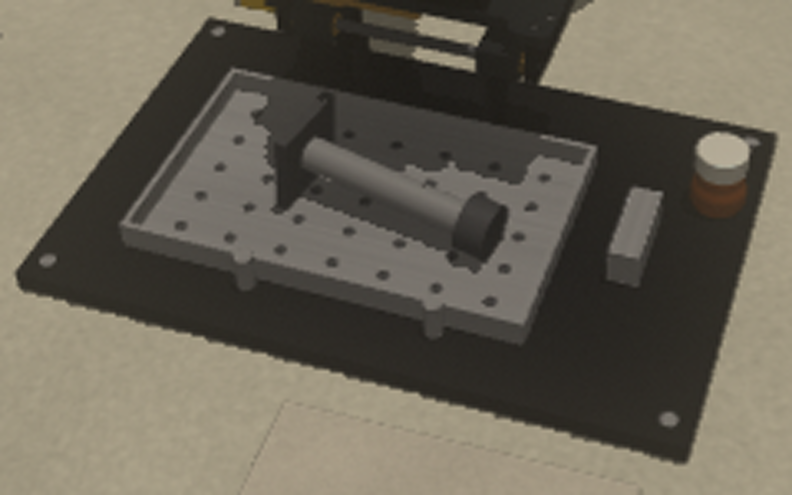

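>>> carry_out:
  plan:
    - {"fingers":-1,"dx":-0.3,"dy":0,"dz":0,"rx":0,"ry":0,"rz":0}
    - {"fingers":-1,"dx":-0.35,"dy":0,"dz":-0.3,"rx":0,"ry":0,"rz":0}
    - {"fingers":0,"dx":0,"dy":0,"dz":-0.9,"rx":0,"ry":0,"rz":0}
    - {"fingers":1,"dx":0,"dy":0.95,"dz":-0.9,"rx":0,"ry":0,"rz":0}
    - {"fingers":1,"dx":0,"dy":0.95,"dz":-0.9,"rx":0,"ry":0,"rz":0}
    - {"fingers":1,"dx":0.88,"dy":0.95,"dz":0,"rx":0,"ry":0,"rz":0}
    - {"fingers":1,"dx":0.88,"dy":0.95,"dz":0,"rx":0,"ry":0,"rz":0}
    - {"fingers":1,"dx":0.88,"dy":0.95,"dz":0,"rx":0,"ry":0,"rz":0}
    - {"fingers":1,"dx":0.88,"dy":0.95,"dz":0,"rx":0,"ry":0,"rz":0}
    - {"fingers":1,"dx":0,"dy":0,"dz":0,"rx":0,"ry":0,"rz":0}
    - {"fingers":1,"dx":0,"dy":0,"dz":0,"rx":0,"ry":0,"rz":0}

```text
time_s: 8.2
tool_pos: [0.6062, -0.1948, 0.1135]
tool_rot: [-180.0, -0.0, -2.1]
force: [0.3, 0.5, 0.3]
grip_width: 0.0055
```

Run:
```python
from h import *
o=st(); print(o["grip_width"])
r=imaging.read_camera("top"); crop(r,225,440,125,245,"pics/t4.png",3.7)
```

```text
t 8.2 pos [ 0.6062 -0.1948  0.1135] board [ 0.0111 -0.1889] rot [-1.7996e+02 -3.0000e-02 -2.1000e+00] F [0.27 0.45 0.32] q [ 34.4  22.7 -23.9  92.    9.7  67.4 -83.6]
0.005509448149995385
```

View pics/t4.png

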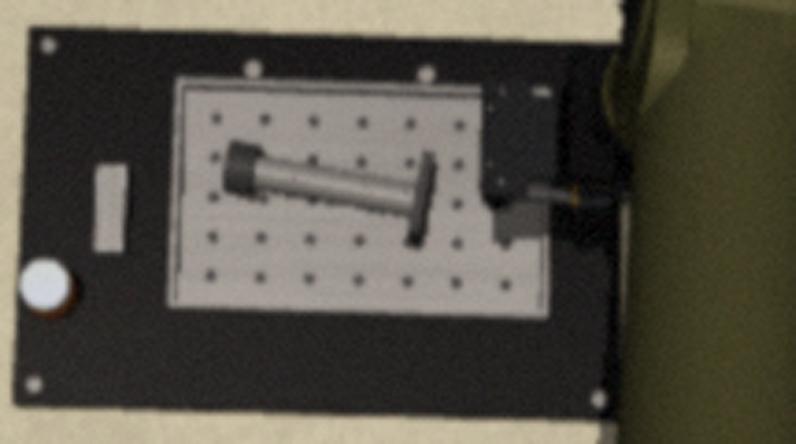

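>>> carry_out:
  plan:
    - {"fingers":1,"dx":0,"dy":0,"dz":0.75,"rx":0,"ry":0,"rz":0}
    - {"fingers":1,"dx":0,"dy":0,"dz":0.75,"rx":0,"ry":0,"rz":0}
    - {"fingers":1,"dx":0,"dy":0,"dz":0.75,"rx":0,"ry":0,"rz":0}
    - {"fingers":1,"dx":0,"dy":0,"dz":0.75,"rx":0,"ry":0,"rz":0}
    - {"fingers":1,"dx":0,"dy":0,"dz":0,"rx":0,"ry":0,"rz":0}

```text
time_s: 8.88
tool_pos: [0.6045, -0.1942, 0.0217]
tool_rot: [-179.9, 0.2, -2.0]
force: [0.4, -0.1, 0.5]
grip_width: 0.0003
```

>>> carry_out:
  plan:
    - {"fingers":1,"dx":0,"dy":-0.15,"dz":0,"rx":0,"ry":0,"rz":0}
    - {"fingers":1,"dx":0,"dy":-0.15,"dz":0,"rx":0,"ry":0,"rz":0}
    - {"fingers":1,"dx":0,"dy":-0.15,"dz":0,"rx":0,"ry":0,"rz":0}
    - {"fingers":1,"dx":0,"dy":-0.15,"dz":0,"rx":0,"ry":0,"rz":0}
    - {"fingers":1,"dx":0,"dy":-0.15,"dz":0,"rx":0,"ry":0,"rz":0}
    - {"fingers":1,"dx":0,"dy":-0.15,"dz":0,"rx":0,"ry":0,"rz":0}
    - {"fingers":1,"dx":0,"dy":-0.15,"dz":0,"rx":0,"ry":0,"rz":0}
    - {"fingers":1,"dx":0,"dy":-0.15,"dz":0,"rx":0,"ry":0,"rz":0}
    - {"fingers":1,"dx":0,"dy":0,"dz":0,"rx":0,"ry":0,"rz":0}

```text
time_s: 10.0
tool_pos: [0.6079, -0.1589, 0.0231]
tool_rot: [-180.0, -0.0, -2.1]
force: [0.5, -0.2, -0.5]
grip_width: 0.0007
```

Run:
```python
from h import *
st()
r=imaging.read_camera("scene"); crop(r,180,420,225,375,"pics/s5.png",3.3)
```

```text
t 10.0 pos [ 0.6079 -0.1589  0.0231] board [ 0.0115 -0.153 ] rot [-179.97   -0.     -2.09] F [ 0.5  -0.22 -0.47] q [ 31.   27.2 -23.4  97.4  12.3  58.  -88.8]
```

View pics/s5.png

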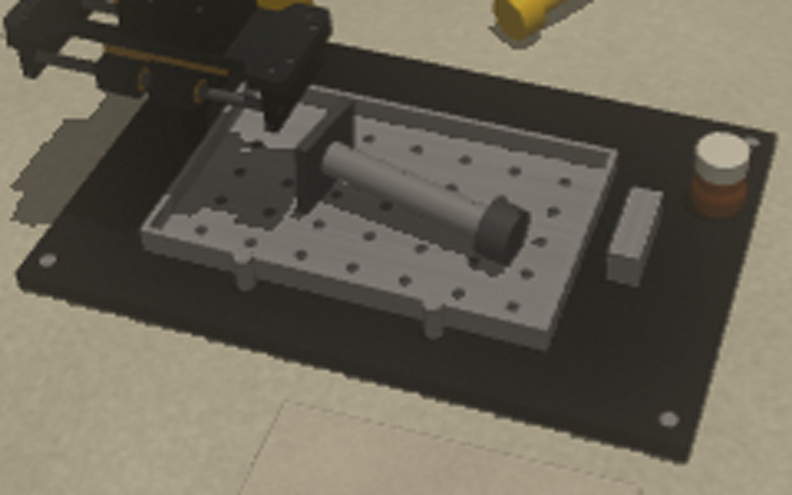

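>>> carry_out:
  plan:
    - {"fingers":1,"dx":0,"dy":-0.15,"dz":0,"rx":0,"ry":0,"rz":0}
    - {"fingers":1,"dx":0,"dy":-0.15,"dz":0,"rx":0,"ry":0,"rz":0}
    - {"fingers":1,"dx":0,"dy":-0.1,"dz":0,"rx":0,"ry":0,"rz":0}
    - {"fingers":1,"dx":0,"dy":0,"dz":0,"rx":0,"ry":0,"rz":0}

```text
time_s: 10.55
tool_pos: [0.6082, -0.1468, 0.023]
tool_rot: [-180.0, 0.0, -2.1]
force: [-0.1, -0.1, -0.1]
grip_width: 0.0008
```

>>> carry_out:
  plan:
    - {"fingers":1,"dx":0,"dy":-0.08,"dz":0,"rx":0,"ry":0,"rz":0}
    - {"fingers":1,"dx":0,"dy":0,"dz":0,"rx":0,"ry":0,"rz":0}

```text
time_s: 10.8
tool_pos: [0.6082, -0.1452, 0.023]
tool_rot: [-180.0, 0.0, -2.1]
force: [-0.5, -0.1, -0.3]
grip_width: 0.0004
```

Run:
```python
from h import *
st()
r=imaging.read_camera("scene"); crop(r,180,420,225,375,"pics/s6.png",3.3)
```

```text
t 10.8 pos [ 0.6082 -0.1452  0.023 ] board [ 0.0114 -0.1393] rot [-1.7999e+02  1.0000e-02 -2.1200e+00] F [-0.51 -0.1  -0.3 ] q [ 30.   26.9 -23.7  97.8  12.4  57.9 -90.1]
```

View pics/s6.png

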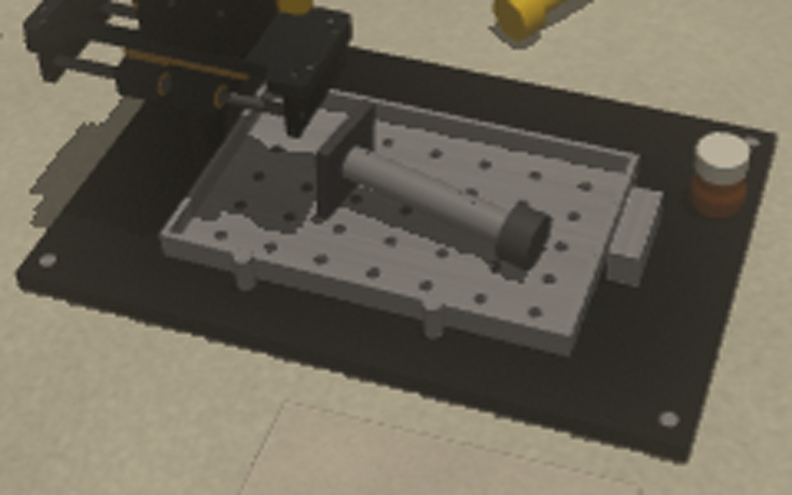

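>>> carry_out:
  plan:
    - {"fingers":1,"dx":0,"dy":-0.12,"dz":0,"rx":0,"ry":0,"rz":0}
    - {"fingers":1,"dx":0,"dy":-0.12,"dz":0,"rx":0,"ry":0,"rz":0}
    - {"fingers":1,"dx":0,"dy":0,"dz":0,"rx":0,"ry":0,"rz":0}

```text
time_s: 11.22
tool_pos: [0.6084, -0.1411, 0.023]
tool_rot: [179.8, -0.0, -2.2]
force: [0.5, -7.4, -1.0]
grip_width: 0.0004
```

>>> carry_out:
  plan:
    - {"fingers":1,"dx":0,"dy":-0.08,"dz":0,"rx":0,"ry":0,"rz":0}
    - {"fingers":1,"dx":0,"dy":0,"dz":0,"rx":0,"ry":0,"rz":0}

```text
time_s: 11.48
tool_pos: [0.6084, -0.1411, 0.0231]
tool_rot: [179.6, -0.0, -2.3]
force: [0.2, -9.6, -1.6]
grip_width: 0.0003
```

Run:
```python
from h import *
st()
r=imaging.read_camera("scene"); crop(r,180,420,225,375,"pics/s7.png",3.3)
```

```text
t 11.47 pos [ 0.6084 -0.1411  0.0231] board [ 0.0114 -0.1352] rot [ 1.7964e+02 -4.0000e-02 -2.2800e+00] F [ 0.23 -9.63 -1.62] q [ 29.4  26.8 -23.6  98.   12.7  57.8 -91.1]
```

View pics/s7.png

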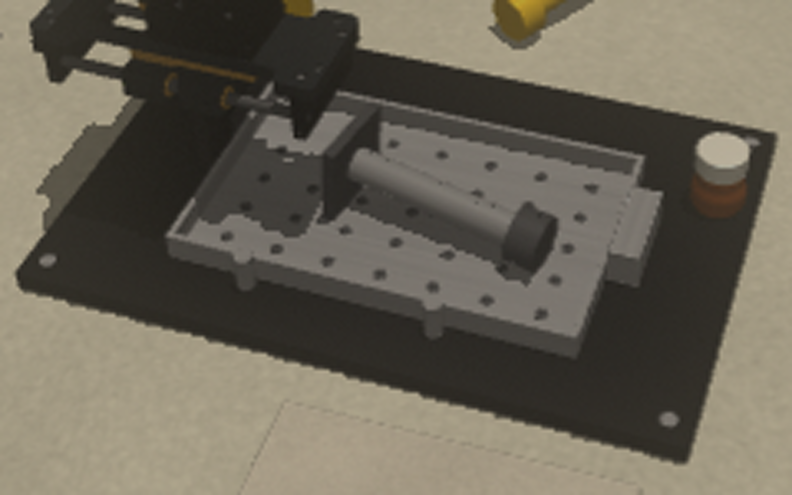

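>>> carry_out:
  plan:
    - {"fingers":1,"dx":0,"dy":0.35,"dz":0,"rx":0,"ry":0,"rz":0}
    - {"fingers":1,"dx":0,"dy":0.3,"dz":-0.5,"rx":0,"ry":0,"rz":0}
    - {"fingers":0,"dx":-0.9,"dy":0,"dz":-1,"rx":0,"ry":0,"rz":0}
    - {"fingers":-1,"dx":-0.9,"dy":0,"dz":-1,"rx":0,"ry":0,"rz":0}
    - {"fingers":-1,"dx":-0.9,"dy":-0.95,"dz":-0.3,"rx":0,"ry":0,"rz":0}
    - {"fingers":-1,"dx":-0.9,"dy":-0.95,"dz":0,"rx":0,"ry":0,"rz":0}
    - {"fingers":-1,"dx":0,"dy":-0.95,"dz":0.4,"rx":0,"ry":0,"rz":0}
    - {"fingers":-1,"dx":0,"dy":-0.95,"dz":0.8,"rx":0,"ry":0,"rz":0}
    - {"fingers":-1,"dx":0,"dy":-0.6,"dz":0.8,"rx":0,"ry":0,"rz":0}
    - {"fingers":-1,"dx":0,"dy":0,"dz":0.75,"rx":0,"ry":0,"rz":0}
    - {"fingers":-1,"dx":0,"dy":0,"dz":0,"rx":0,"ry":0,"rz":0}
    - {"fingers":-1,"dx":0,"dy":0,"dz":0,"rx":0,"ry":0,"rz":0}

```text
time_s: 13.02
tool_pos: [0.5058, -0.0194, 0.0258]
tool_rot: [-180.0, -0.1, -2.1]
force: [0.4, 0.0, -0.2]
grip_width: 0.0855
```

Run:
```python
from h import *
st()
r=imaging.read_camera("scene"); crop(r,180,420,225,375,"pics/s8.png",3.3)
```

```text
t 13.03 pos [ 0.5058 -0.0194  0.0258] board [-0.0953 -0.017 ] rot [-1.80e+02 -1.00e-01 -2.14e+00] F [ 0.42  0.04 -0.22] q [  26.9   14.5  -30.4  114.5    9.1   53.2 -100.3]
```

View pics/s8.png

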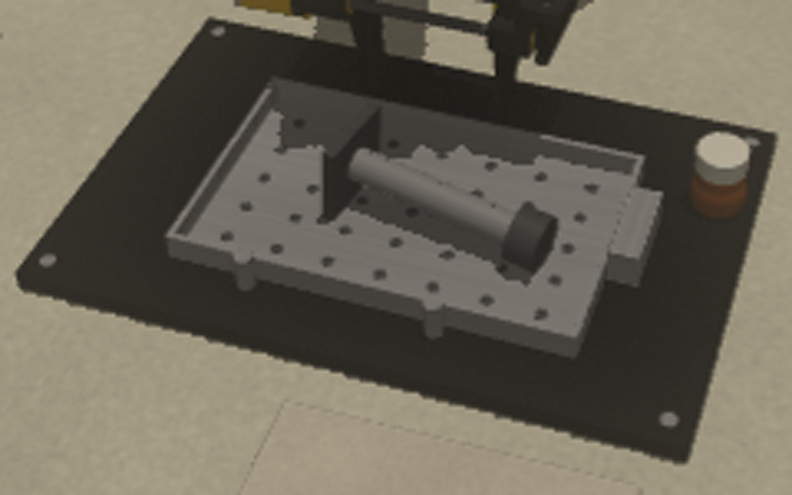

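>>> carry_out:
  plan:
    - {"fingers":-1,"dx":0.2,"dy":0,"dz":0,"rx":0,"ry":0,"rz":0}
    - {"fingers":-1,"dx":0.2,"dy":0,"dz":0,"rx":0,"ry":0,"rz":0}
    - {"fingers":-1,"dx":0.13,"dy":0,"dz":0,"rx":0,"ry":0,"rz":0}
    - {"fingers":-1,"dx":0.08,"dy":0,"dz":0,"rx":0,"ry":0,"rz":0}
    - {"fingers":-1,"dx":0.06,"dy":0,"dz":0,"rx":0,"ry":0,"rz":0}
    - {"fingers":-1,"dx":0,"dy":0,"dz":0,"rx":0,"ry":0,"rz":0}
    - {"fingers":-1,"dx":0,"dy":0,"dz":0,"rx":0,"ry":0,"rz":0}

```text
time_s: 13.95
tool_pos: [0.5244, -0.0201, 0.0243]
tool_rot: [180.0, 0.1, -2.1]
force: [-2.0, -0.6, -0.3]
grip_width: 0.0872
```

```bash
python3 -c "from h import *;st()"
```

```text
t 13.95 pos [ 0.5244 -0.0201  0.0243] board [-0.0767 -0.0171] rot [ 1.7999e+02  6.0000e-02 -2.1200e+00] F [-1.99 -0.56 -0.31] q [  26.1   16.9  -29.9  111.9   10.3   53.9 -101.1]
```

>>> carry_out:
  plan:
    - {"fingers":-1,"dx":-0.5,"dy":0,"dz":0,"rx":0,"ry":0,"rz":0}
    - {"fingers":-1,"dx":-0.3,"dy":0,"dz":-0.8,"rx":0,"ry":0,"rz":0}
    - {"fingers":-1,"dx":-0.3,"dy":0,"dz":-1,"rx":0,"ry":0,"rz":0}
    - {"fingers":-1,"dx":0,"dy":0.9,"dz":-1,"rx":0,"ry":0,"rz":-1}
    - {"fingers":-1,"dx":0,"dy":0.9,"dz":-1,"rx":0,"ry":0,"rz":-1}
    - {"fingers":-1,"dx":0,"dy":0.9,"dz":-1,"rx":0,"ry":0,"rz":-1}
    - {"fingers":-1,"dx":0,"dy":0,"dz":0,"rx":0,"ry":0,"rz":-1}
    - {"fingers":-1,"dx":0,"dy":0,"dz":0,"rx":0,"ry":0,"rz":-1}
    - {"fingers":-1,"dx":0,"dy":0,"dz":0,"rx":0,"ry":0,"rz":-1}
    - {"fingers":-1,"dx":0,"dy":0,"dz":0,"rx":0,"ry":0,"rz":-1}
    - {"fingers":-1,"dx":0,"dy":0,"dz":0,"rx":0,"ry":0,"rz":-1}
    - {"fingers":-1,"dx":0,"dy":0,"dz":0,"rx":0,"ry":0,"rz":-1}

```text
time_s: 15.45
tool_pos: [0.5023, -0.0981, 0.1685]
tool_rot: [180.0, 0.0, 88.2]
force: [-0.2, -0.6, -0.3]
grip_width: 0.0869
```

Run:
```python
from h import *
st()
r=imaging.read_camera("scene"); crop(r,180,420,225,375,"pics/s9.png",3.3)
r=imaging.read_camera("top"); crop(r,225,400,125,245,"pics/t9.png",4.5)
```

```text
t 15.45 pos [ 0.5023 -0.0981  0.1685] board [-0.0961 -0.0959] rot [1.7998e+02 3.0000e-02 8.8200e+01] F [-0.17 -0.58 -0.26] q [ 39.5   5.4 -33.  105.7   3.2  69.7   3.8]
```

View pics/s9.png

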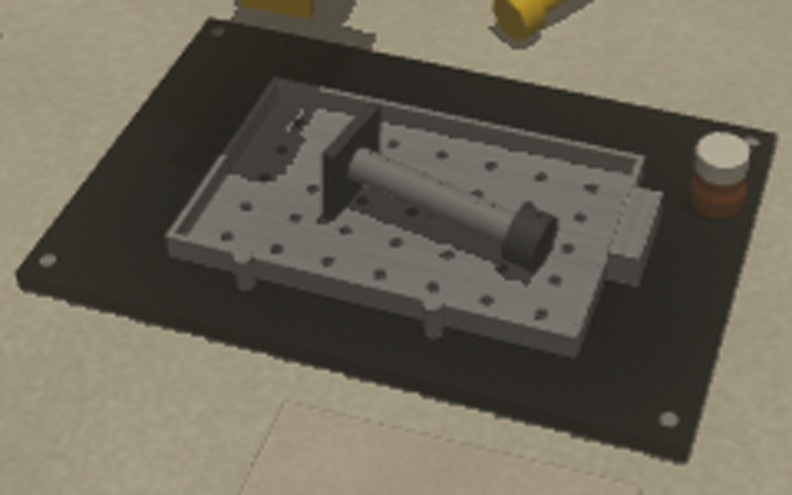

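View pics/t9.png

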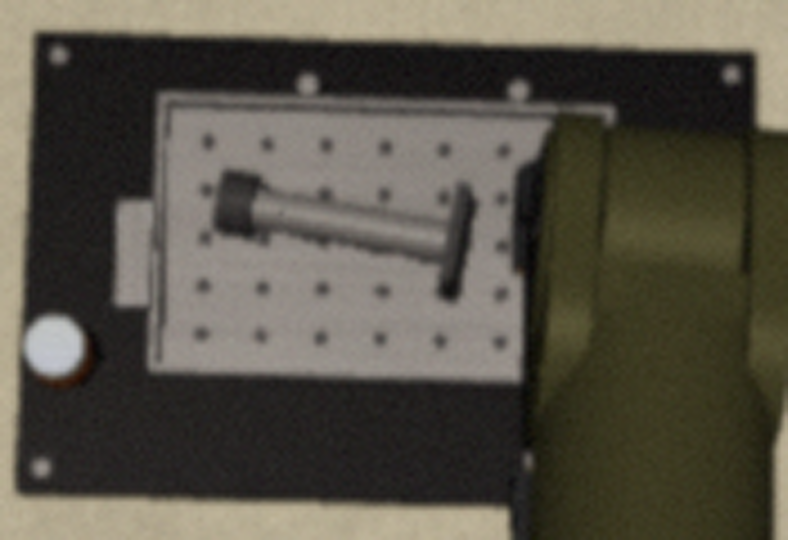

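Run:
```python
from h import *
r=imaging.read_camera("top"); s=imaging.read_camera("scene")
T=lambda a,k,o: np.array(a,float)/k+o-0.4
a=ray(r,T([[262,209]],4.5,[225,125]),0.038)[0]; b=ray(r,T([[440,242]],4.5,[225,125]),0.0457)[0]
print(a.round(4),b.round(4),np.linalg.norm(a-b).round(4),"yaw of axis from +y:",np.degrees(np.arctan2(b[0]-a[0],a[1]-b[1])).round(2), tb(a),tb(b))
a2=ray(s,T([[505,222]],3.3,[180,225]),0.038)[0]; b2=ray(s,T([[360,163]],3.3,[180,225]),0.0457)[0]
print("scene",a2.round(4),b2.round(4),np.linalg.norm(a2-b2))
# projection check of tray home outline rim + post axis
```

```text
[0.6316 0.067  0.038 ] [ 0.6103 -0.0331  0.0457] 0.1026 yaw of axis from +y: -12.02 [0.02752491 0.07361897] [ 0.00964041 -0.02713942]
scene [0.6278 0.0627 0.038 ] [ 0.6099 -0.0369  0.0457] 0.10146573454660086
```

>>> carry_out:
  plan:
    - {"fingers":-1,"dx":0.5,"dy":0.85,"dz":0,"rx":0,"ry":0,"rz":0}
    - {"fingers":-1,"dx":0.5,"dy":0.85,"dz":0,"rx":0,"ry":0,"rz":0}
    - {"fingers":-1,"dx":0.5,"dy":0.85,"dz":0,"rx":0,"ry":0,"rz":0}
    - {"fingers":-1,"dx":0,"dy":0.85,"dz":0,"rx":0,"ry":0,"rz":0.9}
    - {"fingers":-1,"dx":0,"dy":0,"dz":0,"rx":0,"ry":1,"rz":0}
    - {"fingers":-1,"dx":0,"dy":0,"dz":0,"rx":0,"ry":1,"rz":0}
    - {"fingers":-1,"dx":0,"dy":0,"dz":0,"rx":0,"ry":1,"rz":0}
    - {"fingers":-1,"dx":0,"dy":0,"dz":0,"rx":0,"ry":1,"rz":0}
    - {"fingers":-1,"dx":0,"dy":0,"dz":0,"rx":0,"ry":1,"rz":0}
    - {"fingers":-1,"dx":0,"dy":0,"dz":0,"rx":0,"ry":0,"rz":0}

```text
time_s: 16.9
tool_pos: [0.605, -0.0614, 0.1646]
tool_rot: [-179.3, -50.0, 77.8]
force: [-0.6, -0.1, -0.4]
grip_width: 0.0874
```

```bash
python3 -c "from h import *;st()"
```

```text
t 16.9 pos [ 0.605  -0.0614  0.1646] board [ 0.0053 -0.0557] rot [-179.27  -50.     77.83] F [-0.56 -0.13 -0.43] q [ 58.7  31.9 -38.4  93.9 -30.8  74.4  23.2]
```

>>> carry_out:
  plan:
    - {"fingers":-1,"dx":0,"dy":0,"dz":0,"rx":0,"ry":1,"rz":0}
    - {"fingers":-1,"dx":0,"dy":0,"dz":0,"rx":0,"ry":1,"rz":0}
    - {"fingers":-1,"dx":0,"dy":0,"dz":0,"rx":0,"ry":1,"rz":0}
    - {"fingers":-1,"dx":0,"dy":0,"dz":0,"rx":0,"ry":0.5,"rz":0}
    - {"fingers":-1,"dx":0,"dy":0,"dz":0,"rx":0,"ry":0,"rz":0}

```text
time_s: 17.52
tool_pos: [0.6064, -0.0558, 0.1677]
tool_rot: [-177.9, -84.9, 76.9]
force: [0.1, 0.5, 0.1]
grip_width: 0.0871
```

Run:
```python
from h import *
st()
r=imaging.read_camera("scene"); crop(r,100,500,50,350,"pics/s10.png",2)
```

```text
t 17.52 pos [ 0.6064 -0.0558  0.1677] board [ 0.0065 -0.05  ] rot [-177.85  -84.91   76.87] F [0.05 0.46 0.05] q [ 65.9  54.5 -42.1  91.  -44.2  84.4  37.4]
```

View pics/s10.png

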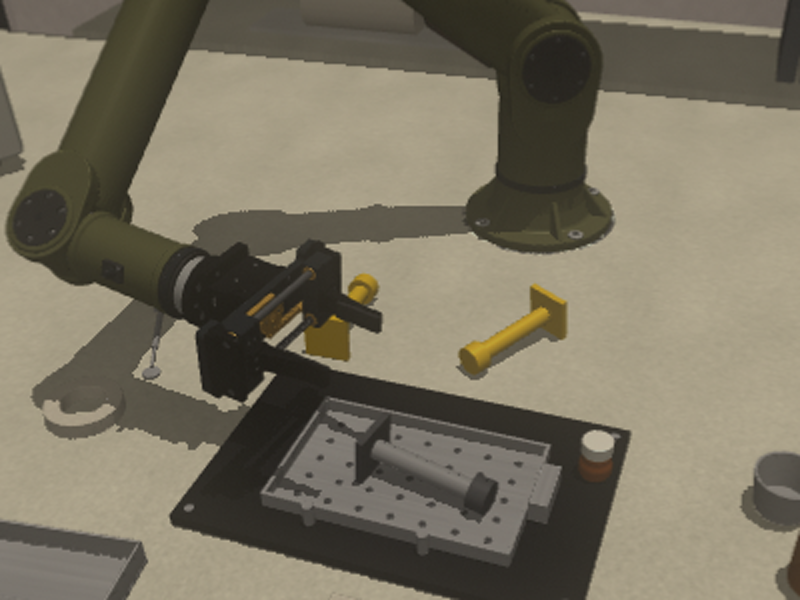

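>>> carry_out:
  plan:
    - {"fingers":-0.3,"dx":0,"dy":0,"dz":0,"rx":0,"ry":-1,"rz":0}
    - {"fingers":-0.3,"dx":0,"dy":0,"dz":0,"rx":0,"ry":-1,"rz":0}
    - {"fingers":-0.3,"dx":0,"dy":0,"dz":0,"rx":0,"ry":-1,"rz":0}
    - {"fingers":-0.3,"dx":0,"dy":0,"dz":0,"rx":0,"ry":-1,"rz":0}
    - {"fingers":-0.3,"dx":0,"dy":0,"dz":0,"rx":0,"ry":-1,"rz":0}
    - {"fingers":-0.3,"dx":0,"dy":0,"dz":0,"rx":0,"ry":-1,"rz":0}
    - {"fingers":-0.3,"dx":0,"dy":0,"dz":0,"rx":0,"ry":-1,"rz":0}
    - {"fingers":-0.3,"dx":0,"dy":0,"dz":0,"rx":0,"ry":-1,"rz":0}
    - {"fingers":-0.3,"dx":0,"dy":0,"dz":0,"rx":0,"ry":-0.5,"rz":0}
    - {"fingers":-0.3,"dx":0.9,"dy":0,"dz":0,"rx":0,"ry":0,"rz":0}
    - {"fingers":-0.3,"dx":0.9,"dy":0,"dz":0,"rx":0,"ry":0,"rz":0}
    - {"fingers":-0.3,"dx":0,"dy":0,"dz":0,"rx":0,"ry":0,"rz":0}

```text
time_s: 19.08
tool_pos: [0.6177, 0.0015, 0.1721]
tool_rot: [179.7, -0.0, 79.3]
force: [-0.8, 0.3, 0.4]
grip_width: 0.0566
```

```bash
python3 -c "from h import *;o=st();print(o['grip_width'])"
```

```text
t 19.07 pos [0.6177 0.0015 0.1721] board [0.0158 0.0076] rot [ 1.7966e+02 -4.0000e-02  7.9290e+01] F [-0.78  0.26  0.35] q [ 24.8  19.  -33.6  91.2  10.9  72.8 -21.3]
0.05663798353091521
```

>>> carry_out:
  plan:
    - {"fingers":-0.3,"dx":0.77,"dy":0,"dz":0.3,"rx":0,"ry":0,"rz":0}
    - {"fingers":-0.3,"dx":0.77,"dy":0,"dz":0.6,"rx":0,"ry":0,"rz":0}
    - {"fingers":-0.3,"dx":0,"dy":0,"dz":0.9,"rx":0,"ry":0,"rz":0}
    - {"fingers":-0.3,"dx":0,"dy":0,"dz":0.9,"rx":0,"ry":0,"rz":0}
    - {"fingers":-0.3,"dx":0,"dy":0,"dz":0.9,"rx":0,"ry":0,"rz":0}
    - {"fingers":-0.3,"dx":0,"dy":0,"dz":0,"rx":0,"ry":0,"rz":0}
    - {"fingers":-0.3,"dx":0,"dy":0,"dz":0,"rx":0,"ry":0,"rz":0}

```text
time_s: 19.95
tool_pos: [0.627, 0.041, 0.0627]
tool_rot: [179.8, 0.0, 78.9]
force: [-0.4, -0.3, 0.6]
grip_width: 0.0564
```

Run:
```python
from h import *
st()
r=imaging.read_camera("scene"); crop(r,230,400,200,327,"pics/s11.png",4.7)
```

```text
t 19.95 pos [0.627  0.041  0.0627] board [0.0238 0.0475] rot [1.7981e+02 1.0000e-02 7.8860e+01] F [-0.44 -0.34  0.58] q [ 19.8  26.2 -32.7  95.7  15.6  62.5 -28.6]
```

View pics/s11.png

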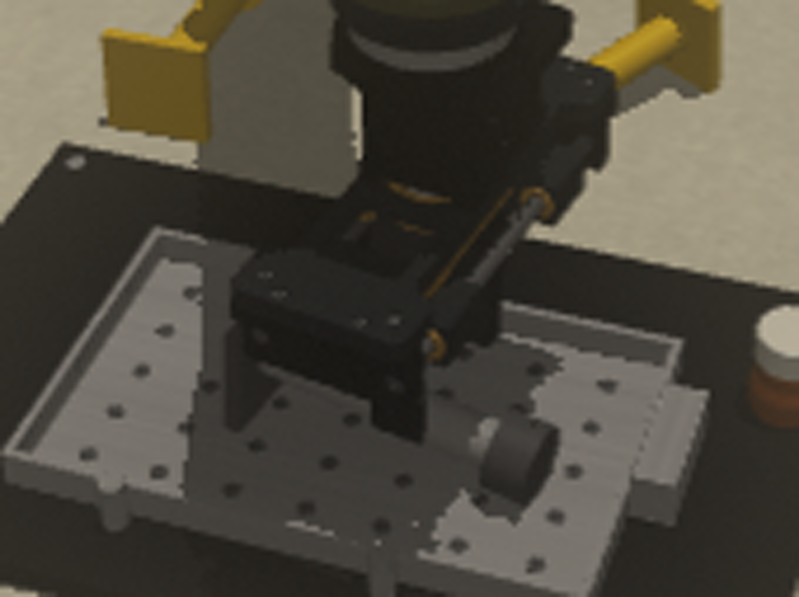

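>>> carry_out:
  plan:
    - {"fingers":-0.3,"dx":0.1,"dy":0,"dz":0.65,"rx":0,"ry":0,"rz":0}
    - {"fingers":-0.3,"dx":0,"dy":0,"dz":0.55,"rx":0,"ry":0,"rz":0}
    - {"fingers":-0.3,"dx":0,"dy":0,"dz":0,"rx":0,"ry":0,"rz":0}
    - {"fingers":-0.3,"dx":0,"dy":0,"dz":0,"rx":0,"ry":0,"rz":0}

```text
time_s: 20.5
tool_pos: [0.6264, 0.0442, 0.0242]
tool_rot: [-180.0, -0.0, 78.9]
force: [0.1, 0.4, 0.7]
grip_width: 0.0564
```

>>> carry_out:
  plan:
    - {"fingers":0.3,"dx":0,"dy":0,"dz":0,"rx":0,"ry":0,"rz":0}
    - {"fingers":0.4,"dx":0,"dy":0,"dz":0,"rx":0,"ry":0,"rz":0}
    - {"fingers":0.5,"dx":0,"dy":0,"dz":0,"rx":0,"ry":0,"rz":0}
    - {"fingers":0.7,"dx":0,"dy":0,"dz":0,"rx":0,"ry":0,"rz":0}
    - {"fingers":0.7,"dx":0,"dy":0,"dz":0,"rx":0,"ry":0,"rz":0}
  force: 6

```text
time_s: 21.12
tool_pos: [0.6267, 0.0441, 0.0247]
tool_rot: [180.0, -0.0, 78.9]
force: [-0.2, 0.8, -0.1]
grip_width: 0.0215
```

```bash
python3 -c "from h import *;o=st();print(o['grip_width'])"
```

```text
t 21.12 pos [0.6267 0.0441 0.0247] board [0.0234 0.0506] rot [179.98  -0.    78.87] F [-0.23  0.79 -0.15] q [ 18.8  28.8 -31.9  97.1  17.2  59.1 -29.9]
0.021488026266516122
```

>>> carry_out:
  plan:
    - {"fingers":0.7,"dx":-0.073,"dy":0,"dz":-0.49,"rx":0,"ry":0.9,"rz":0}
    - {"fingers":0.7,"dx":-0.073,"dy":0,"dz":-0.49,"rx":0,"ry":0.9,"rz":0}
    - {"fingers":0.7,"dx":-0.073,"dy":0,"dz":-0.49,"rx":0,"ry":0.9,"rz":0}
    - {"fingers":0.7,"dx":0,"dy":0,"dz":0,"rx":0,"ry":0,"rz":0}
    - {"fingers":0.7,"dx":0,"dy":0,"dz":0,"rx":0,"ry":0,"rz":0}
  force: 8

```text
time_s: 21.75
tool_pos: [0.6237, 0.0312, 0.0664]
tool_rot: [-180.0, -26.9, 78.9]
force: [0.1, 0.4, -1.8]
grip_width: 0.0218
```

Run:
```python
from h import *
o=st();print(o['grip_width'])
r=imaging.read_camera("scene"); crop(r,230,400,200,327,"pics/s12.png",4.7)
```

```text
t 21.75 pos [0.6237 0.0312 0.0664] board [0.0208 0.0375] rot [-179.96  -26.93   78.85] F [ 0.15  0.36 -1.76] q [ 44.6  29.3 -43.  100.   -8.9  55.5  -0.3]
0.021791392648608892
```

View pics/s12.png

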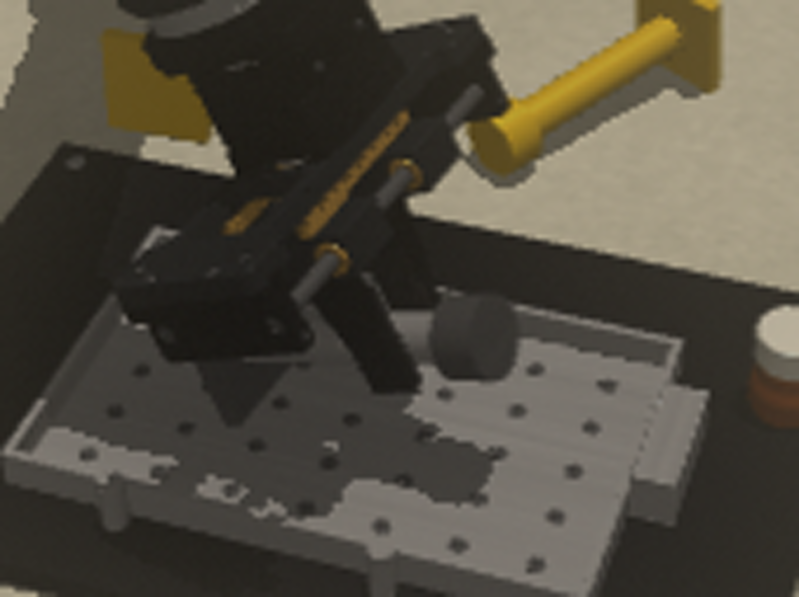

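>>> carry_out:
  plan:
    - {"fingers":0.7,"dx":-0.073,"dy":0,"dz":-0.49,"rx":0,"ry":0.9,"rz":0}
    - {"fingers":0.7,"dx":-0.073,"dy":0,"dz":-0.49,"rx":0,"ry":0.9,"rz":0}
    - {"fingers":0.7,"dx":-0.073,"dy":0,"dz":-0.49,"rx":0,"ry":0.9,"rz":0}
    - {"fingers":0.7,"dx":0,"dy":0,"dz":0,"rx":0,"ry":0,"rz":0}
    - {"fingers":0.7,"dx":0,"dy":0,"dz":0,"rx":0,"ry":0,"rz":0}

```text
time_s: 22.42
tool_pos: [0.6177, 0.0033, 0.098]
tool_rot: [180.0, -53.9, 79.1]
force: [-0.5, 1.5, -2.4]
grip_width: 0.0216
```

Run:
```python
from h import *
o=st();print(o['grip_width'])
r=imaging.read_camera("scene"); crop(r,230,400,200,327,"pics/s13.png",4.7)
```

```text
t 22.43 pos [0.6177 0.0033 0.098 ] board [0.0157 0.0095] rot [180.   -53.86  79.12] F [-0.51  1.45 -2.42] q [ 62.7  42.4 -50.   98.1 -24.9  63.   21.6]
0.021597718247579414
```

View pics/s13.png

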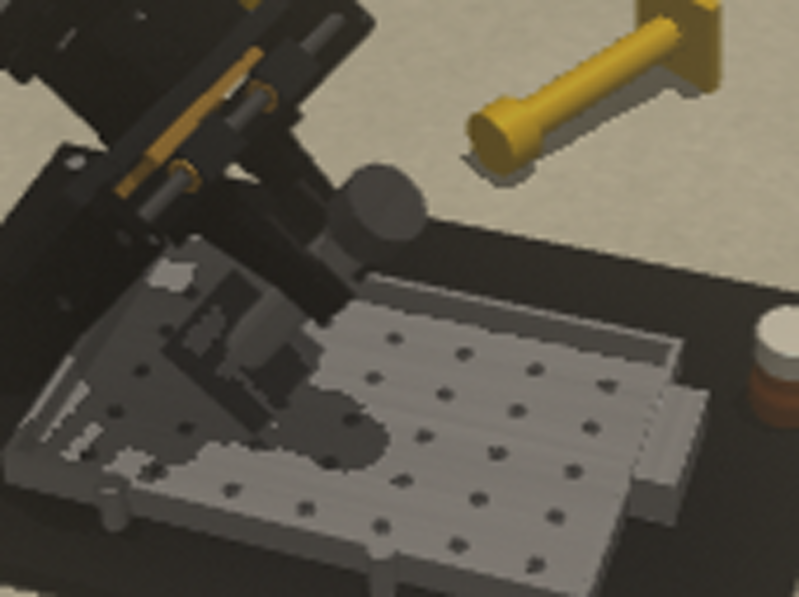

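>>> carry_out:
  plan:
    - {"fingers":0.7,"dx":-0.073,"dy":0,"dz":-0.49,"rx":0,"ry":0.9,"rz":0}
    - {"fingers":0.7,"dx":-0.073,"dy":0,"dz":-0.49,"rx":0,"ry":0.9,"rz":0}
    - {"fingers":0.7,"dx":-0.073,"dy":0,"dz":-0.49,"rx":0,"ry":0.9,"rz":0}
    - {"fingers":0.7,"dx":0,"dy":0,"dz":0,"rx":0,"ry":0,"rz":0}
    - {"fingers":0.7,"dx":0,"dy":0,"dz":0,"rx":0,"ry":0,"rz":0}

```text
time_s: 23.1
tool_pos: [0.6103, -0.0379, 0.114]
tool_rot: [179.2, -80.8, 79.9]
force: [0.4, -0.5, -0.8]
grip_width: 0.0217
```

Run:
```python
from h import *
o=st();print(o['grip_width'])
r=imaging.read_camera("scene"); crop(r,230,400,200,327,"pics/s14.png",4.7)
```

```text
t 23.1 pos [ 0.6103 -0.0379  0.114 ] board [ 0.0098 -0.032 ] rot [179.21 -80.8   79.87] F [ 0.42 -0.46 -0.8 ] q [ 70.6  61.9 -51.5  91.8 -32.1  75.3  33.4]
0.021693681442899012
```

View pics/s14.png

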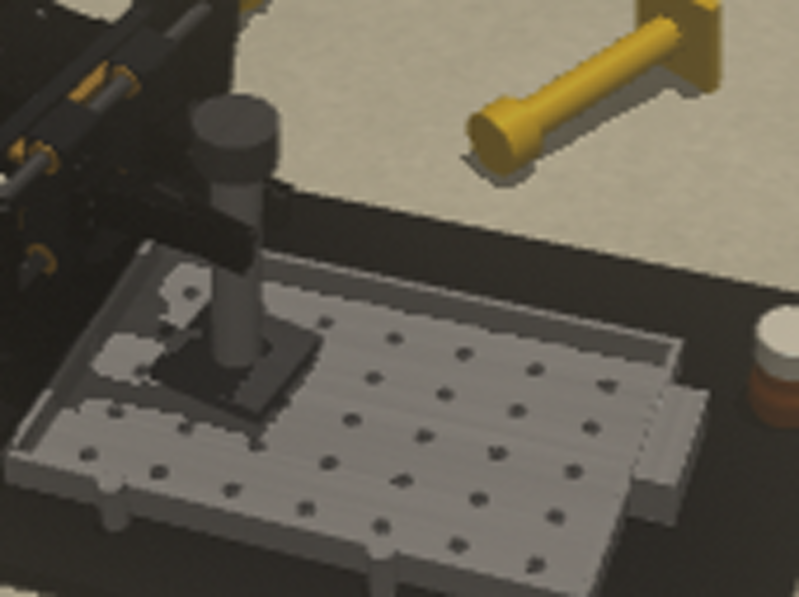

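>>> carry_out:
  plan:
    - {"fingers":0.7,"dx":-0.065,"dy":0,"dz":-0.435,"rx":0,"ry":0.8,"rz":0}
    - {"fingers":0.7,"dx":0,"dy":0,"dz":0,"rx":0,"ry":0,"rz":0}
    - {"fingers":0.7,"dx":0,"dy":0,"dz":0,"rx":0,"ry":0,"rz":0}

```text
time_s: 23.52
tool_pos: [0.6078, -0.0522, 0.1145]
tool_rot: [172.8, -88.8, 86.1]
force: [-0.6, -0.1, -0.8]
grip_width: 0.0213
```

Run:
```python
from h import *
o=st();print(o['grip_width'])
r=imaging.read_camera("scene"); crop(r,230,400,200,327,"pics/s15.png",4.7)
```

```text
t 23.52 pos [ 0.6078 -0.0522  0.1145] board [ 0.0078 -0.0463] rot [172.85 -88.78  86.14] F [-0.63 -0.05 -0.76] q [ 71.6  68.  -51.4  89.2 -33.7  79.4  35.5]
0.021274918172848132
```

View pics/s15.png

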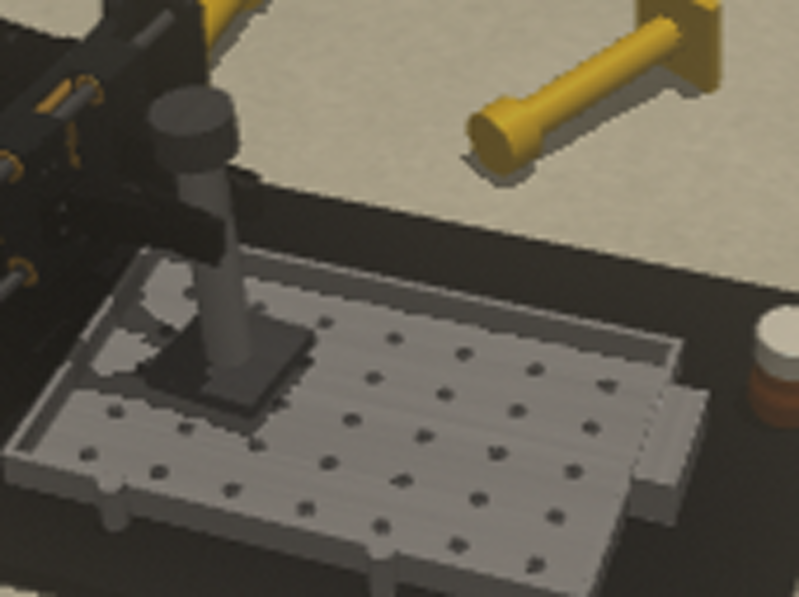

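Run:
```python
from h import *
s=imaging.read_camera("scene")
# tube base bottom visible ~ (230,362) crop; cap top centre (192,110)
uv=np.array([[230,362],[192,112]])/4.7+[230,200]
b=ray(s,uv[:1],0.026)[0]; print(b, tb(b))
for dz in(0.112,0.132):
    print(dz,((proj(s,[b+[0,0,dz]])-[230,200])*4.7))
```

```text
[ 0.60461744 -0.06194058  0.026     ] [ 0.00493281 -0.05620528]
0.112 [[211.76562568 166.51979092]]
0.132 [[208.23093546 128.58310909]]
```

>>> carry_out:
  plan:
    - {"fingers":0.7,"dx":-0.07,"dy":0,"dz":0,"rx":0,"ry":-0.3,"rz":0}
    - {"fingers":0.7,"dx":0,"dy":0,"dz":0,"rx":0,"ry":0,"rz":0}

```text
time_s: 23.88
tool_pos: [0.6079, -0.0532, 0.1123]
tool_rot: [177.5, -85.8, 81.4]
force: [0.9, 0.4, -2.0]
grip_width: 0.0218
```

>>> carry_out:
  plan:
    - {"fingers":0.7,"dx":-0.07,"dy":0,"dz":0,"rx":0,"ry":0,"rz":0}
    - {"fingers":0.7,"dx":0,"dy":0,"dz":0,"rx":0,"ry":0,"rz":0}

```text
time_s: 24.12
tool_pos: [0.6071, -0.0537, 0.1077]
tool_rot: [-179.4, -86.0, 78.3]
force: [-0.5, 1.0, -2.4]
grip_width: 0.0219
```

Run:
```python
from h import *
o=st();print(o['grip_width'])
r=imaging.read_camera("scene"); crop(r,230,400,200,327,"pics/s16.png",4.7)
```

```text
t 24.12 pos [ 0.6071 -0.0537  0.1077] board [ 0.0071 -0.0478] rot [-179.44  -85.98   78.3 ] F [-0.5   1.01 -2.44] q [ 71.4  66.4 -51.   89.7 -32.8  78.4  35. ]
0.02187690874577629
```

View pics/s16.png

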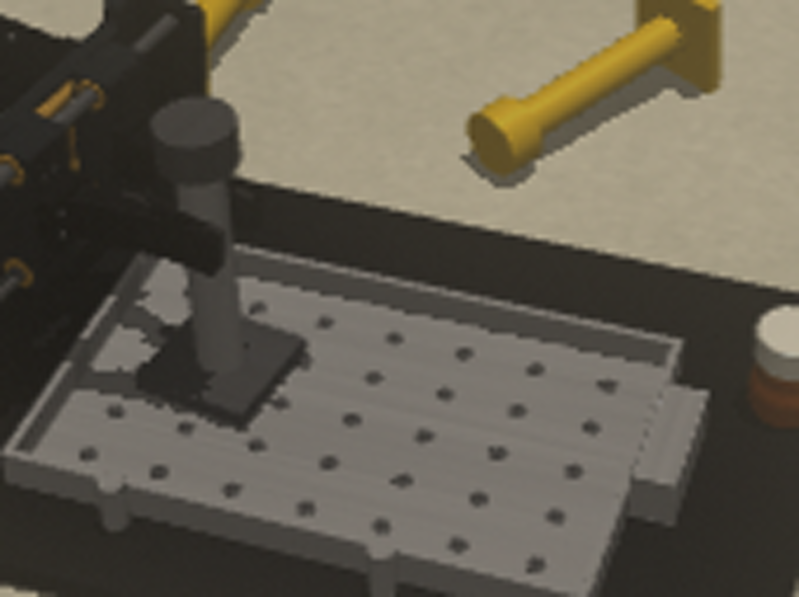

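>>> carry_out:
  plan:
    - {"fingers":0.7,"dx":-0.08,"dy":0,"dz":0,"rx":0,"ry":0,"rz":0}
    - {"fingers":0.7,"dx":0,"dy":0,"dz":0,"rx":0,"ry":0,"rz":0}

```text
time_s: 24.42
tool_pos: [0.6072, -0.0536, 0.1055]
tool_rot: [-179.6, -86.0, 78.5]
force: [-0.9, -0.5, -2.4]
grip_width: 0.0213
```

>>> carry_out:
  plan:
    - {"fingers":0.7,"dx":-0.05,"dy":0,"dz":0,"rx":0,"ry":0,"rz":0}
    - {"fingers":0.7,"dx":0,"dy":0,"dz":0,"rx":0,"ry":0,"rz":0}

```text
time_s: 24.68
tool_pos: [0.6073, -0.0533, 0.1054]
tool_rot: [179.6, -86.1, 79.3]
force: [0.1, 0.1, 1.2]
grip_width: 0.0217
```

Run:
```python
from h import *
o=st();print(o['grip_width'])
r=imaging.read_camera("scene"); crop(r,230,400,200,327,"pics/s17.png",4.7)
```

```text
t 24.68 pos [ 0.6073 -0.0533  0.1054] board [ 0.0073 -0.0475] rot [179.62 -86.11  79.3 ] F [0.13 0.12 1.2 ] q [ 71.3  66.7 -50.9  89.6 -32.7  78.4  35.2]
0.021651464529489316
```

View pics/s17.png

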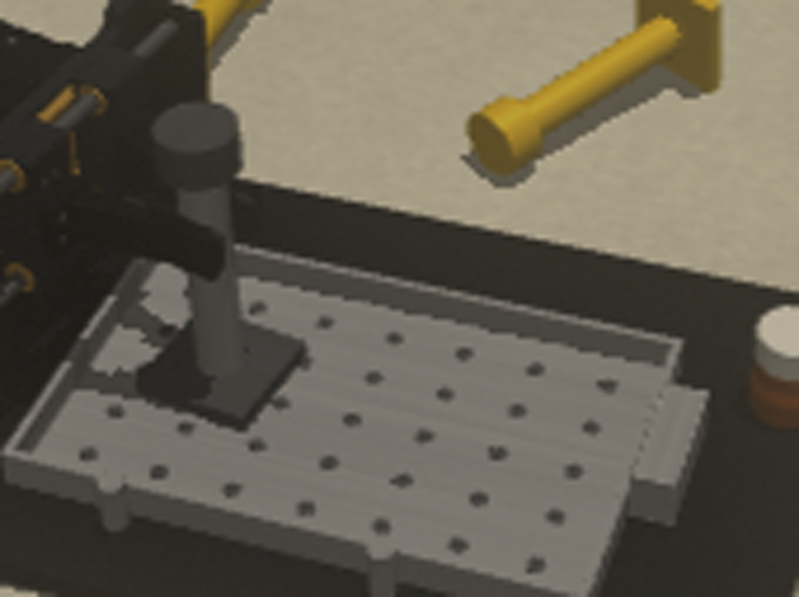

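>>> carry_out:
  plan:
    - {"fingers":0.4,"dx":0,"dy":0,"dz":0,"rx":0,"ry":0,"rz":0}
    - {"fingers":0.3,"dx":0,"dy":0,"dz":0,"rx":0,"ry":0,"rz":0}
    - {"fingers":0.1,"dx":0,"dy":0,"dz":0,"rx":0,"ry":0,"rz":0}
    - {"fingers":-0.2,"dx":0,"dy":0,"dz":0,"rx":0,"ry":0,"rz":0}
    - {"fingers":-0.2,"dx":0,"dy":0,"dz":0,"rx":0,"ry":0,"rz":0}

```text
time_s: 25.35
tool_pos: [0.6072, -0.0539, 0.1043]
tool_rot: [-180.0, -86.0, 78.8]
force: [-0.0, 0.6, 0.0]
grip_width: 0.0492
```

Run:
```python
from h import *
o=st();print(o['grip_width'])
r=imaging.read_camera("scene"); crop(r,230,400,200,327,"pics/s18.png",4.7)
r=imaging.read_camera("top"); crop(r,225,400,125,245,"pics/t18.png",4.5)
```

```text
t 25.35 pos [ 0.6072 -0.0539  0.1043] board [ 0.0073 -0.048 ] rot [-179.98  -85.99   78.85] F [-0.04  0.58  0.02] q [ 71.3  66.7 -50.8  89.6 -32.7  78.3  35.2]
0.04919626012361419
```

View pics/s18.png

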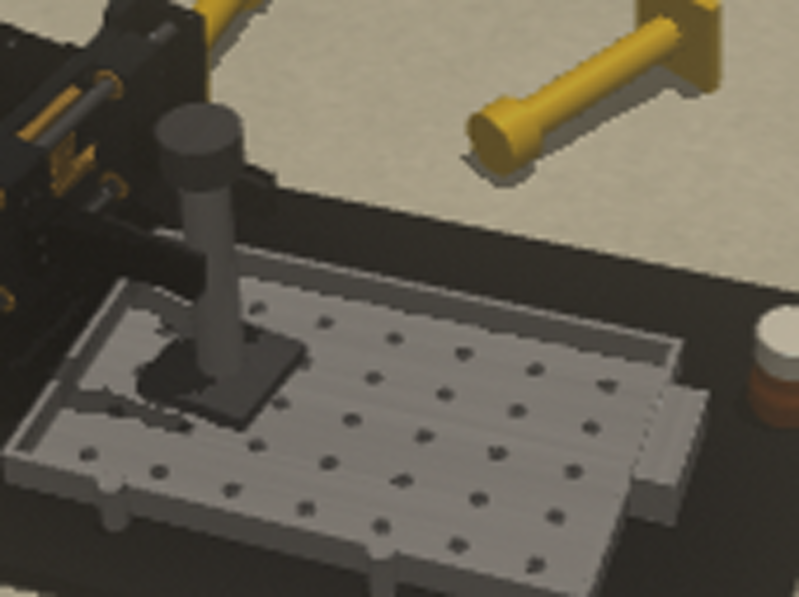

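View pics/t18.png

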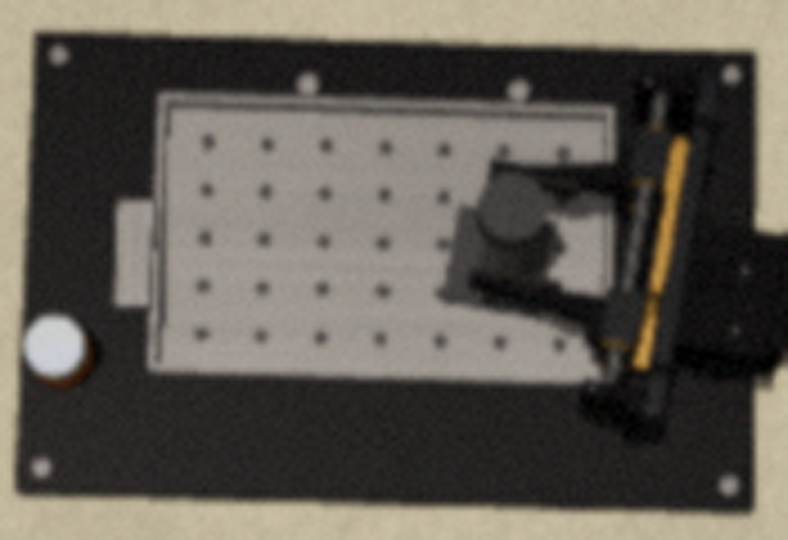

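>>> carry_out:
  plan:
    - {"fingers":-1,"dx":0,"dy":0,"dz":0,"rx":0,"ry":0,"rz":0}
    - {"fingers":-1,"dx":0,"dy":0,"dz":0,"rx":0,"ry":0,"rz":0}
    - {"fingers":-1,"dx":0,"dy":0,"dz":0,"rx":0,"ry":0,"rz":0}
    - {"fingers":-1,"dx":0,"dy":0,"dz":-0.4,"rx":0,"ry":0,"rz":0}
    - {"fingers":-1,"dx":0,"dy":0,"dz":-0.6,"rx":0,"ry":0,"rz":0}
    - {"fingers":-1,"dx":0,"dy":0,"dz":-0.8,"rx":0,"ry":0,"rz":0}
    - {"fingers":-1,"dx":0,"dy":0,"dz":-0.8,"rx":0,"ry":0,"rz":0}
    - {"fingers":-1,"dx":0.3,"dy":0,"dz":-0.8,"rx":0,"ry":0,"rz":0}
    - {"fingers":-1,"dx":0.5,"dy":0,"dz":-0.8,"rx":0,"ry":0,"rz":0}
    - {"fingers":-1,"dx":0.5,"dy":0,"dz":-0.8,"rx":0,"ry":0,"rz":0}
    - {"fingers":-1,"dx":0.5,"dy":0,"dz":0,"rx":0,"ry":0,"rz":0}
    - {"fingers":-1,"dx":0,"dy":0,"dz":0,"rx":0,"ry":0,"rz":0}

```text
time_s: 26.95
tool_pos: [0.5793, -0.1967, 0.1701]
tool_rot: [178.4, -86.0, 80.5]
force: [-0.2, -0.1, -1.1]
grip_width: 0.087
```

Run:
```python
from h import *
o=st();print(o['grip_width'])
s=imaging.read_camera("scene"); crop(s,180,420,215,365,"pics/s19.png",3.3)
r=imaging.read_camera("top"); crop(r,225,400,125,245,"pics/t19.png",4.5); cv2.imwrite("pics/tf19.png",r["color"][:,:,::-1])
```

```text
t 26.95 pos [ 0.5793 -0.1967  0.1701] board [-0.0158 -0.1917] rot [178.43 -85.96  80.46] F [-0.25 -0.1  -1.08] q [ 76.1  64.6 -49.6  77.8 -31.5  94.   29.3]
0.08701548972249246
```

View pics/s19.png

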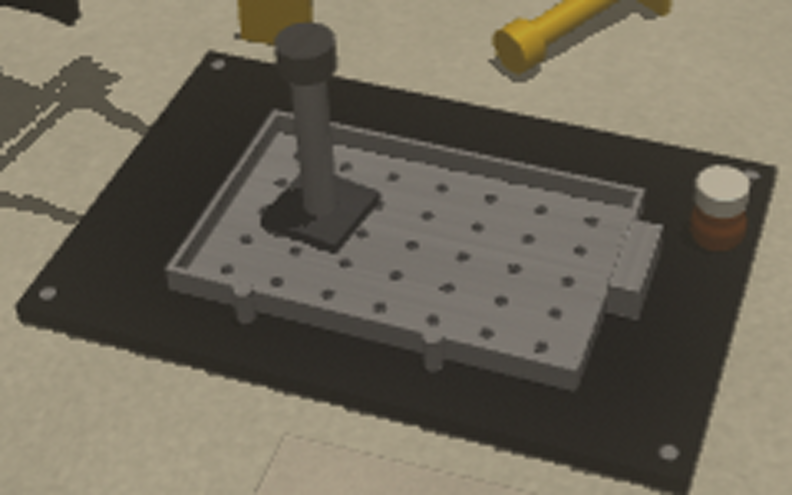

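View pics/t19.png

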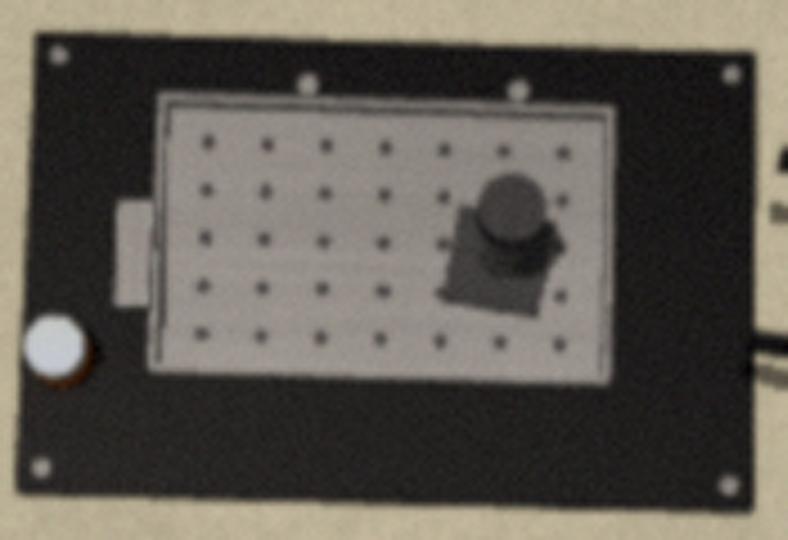

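View pics/tf19.png

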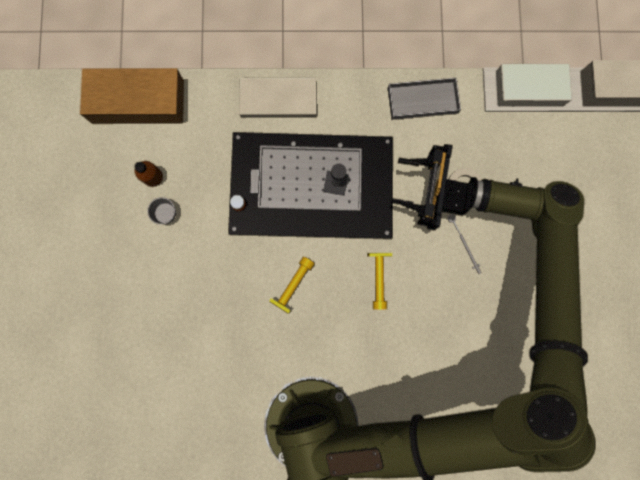

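Run:
```python
from h import *
r=imaging.read_camera("top"); s=imaging.read_camera("scene")
crop(s,180,420,225,375,"pics/s20.png",3.3)
T=lambda a,k,o: np.array(a,float)/k+o-0.4
c=ray(r,T([[158,91],[614,105],[610,384],[150,370]],4.5,[225,125]),0.033)
print("tray corners in board",np.array([tb(p) for p in c]).round(4).tolist(),"centre",tb(c.mean(0)).round(4))
cap=ray(r,T([[513,207]],4.5,[225,125]),0.158)[0]; ft=ray(r,T([[500,262]],4.5,[225,125]),0.026)[0]
print("cap",cap.round(4),tb(cap).round(4))
cs=ray(s,(np.array([[306,41]])/3.3+[180,215]-.4),0.158)[0]; print("cap scene",cs.round(4))
# foot corners top view z=.026
f=ray(r,T([[460,207],[445,297],[538,316]],4.5,[225,125]),0.026); print("foot corners",f.round(4)); print("foot centre",((f[0]+f[2])/2).round(4), np.linalg.norm(f[0]-f[1]),np.linalg.norm(f[1]-f[2]))
g=lambda n:cv2.cvtColor(cv2.imread(n),cv2.COLOR_BGR2GRAY).astype(np.float32)
for n in("s7","s9"):
    a,b=g(f"pics/{n}.png"),g("pics/s20.png")
    for (x0,x1,y0,y1) in((440,600,230,360),(170,330,215,285),(600,760,130,290)):
        A,B=a[y0:y1,x0:x1],b[y0:y1,x0:x1]
        print(n,(x0,y0),np.round(cv2.phaseCorrelate(A,B,cv2.createHanningWindow(A.shape[::-1],cv2.CV_32F)),2))
```

```text
tray corners in board [[0.0957, 0.1352], [0.095, -0.1251], [-0.0664, -0.125], [-0.0654, 0.1338]] centre [0.0147 0.0047]
cap [ 0.604  -0.0674  0.158 ] [ 0.0045 -0.0617]
cap scene [ 0.6047 -0.0661  0.158 ]
foot corners [[ 0.6349 -0.0453  0.026 ]
 [ 0.5828 -0.0361  0.026 ]
 [ 0.5714 -0.0888  0.026 ]]
foot centre [ 0.6032 -0.0671  0.026 ] 0.0529446268687769 0.05388447284745277Traceback (most recent call last):
  File "<stdin>", line 17, in <module>
    return _wrapfunc(a, 'round', decimals=decimals, out=out)
    return _wrapit(obj, method, *args, **kwds)
    conv = _array_converter(obj)
ValueError: setting an array element with a sequence. The requested array has an inhomogeneous shape after 1 dimensions. The detected shape was (2,) + inhomogeneous part.
```

Run:
```python
from h import *
g=lambda n:cv2.cvtColor(cv2.imread(n),cv2.COLOR_BGR2GRAY).astype(np.float32)
for n in("s7","s8","s9"):
    a,b=g(f"pics/{n}.png"),g("pics/s20.png")
    for (x0,x1,y0,y1) in((460,600,270,370),(160,240,225,275),(620,760,130,290)):
        A,B=a[y0:y1,x0:x1],b[y0:y1,x0:x1]
        p,q=cv2.phaseCorrelate(A.copy(),B.copy(),cv2.createHanningWindow(A.shape[::-1],cv2.CV_32F))
        print(n,(x0,y0),np.round(p,2),round(q,2))
st()
```

```text
s7 (460, 270) [0.02 0.09] 0.91
s7 (160, 225) [-0.02  0.02] 1.03
s7 (620, 130) [-0.02  0.01] 1.04
s8 (460, 270) [ 0.07 -0.03] 0.91
s8 (160, 225) [-0.05  0.04] 1.06
s8 (620, 130) [ 0.02 -0.05] 1.02
s9 (460, 270) [0.08 0.07] 0.94
s9 (160, 225) [-0.1   0.02] 1.03
s9 (620, 130) [ 0.02 -0.02] 1.01
t 27.15 pos [ 0.5788 -0.1958  0.168 ] board [-0.0164 -0.1909] rot [-179.02  -86.03   77.99] F [-0.73 -0.27  0.72] q [ 76.   64.7 -49.5  77.9 -31.4  94.   29.3]
```

The tray hasn't moved (under 0.1 mm) since it was pressed against the stop and dowels. The post is upright and the gripper is clear, so I'm handing in.

```bash
python3 -c "
from cell import ticket
print(ticket.sign_off())"
```

```text
the job is handed in; nothing more can be done
None
```

The tray is home against both dowels and the end stop, and the test post stands upright in it. I handed the job in at about 27 s; sign-off reports no verdict.

**Tray:** I pushed the near rim with the open fingers until the far rim met both dowels. Then I pushed the right end with closed fingers until it met the stop at about 10 N, and finished with a light second push toward the dowels.

**Post:** I gripped the tube about 90 mm up and rotated it about its foot edge with the hand. I lowered it until contact, released it and backed away.

**Last checks:**
- **Tray position:** the picture puts its centre at (14.7, 4.7) mm in the board frame, against a home of (14, 5). It moved less than about 0.1 mm between the stop push and hand-in.
- **Post:** the cap centre is within about 1 mm of the foot centre in the top view, and the cap positions from the two cameras agree to about 1.5 mm.
- **Neighbours:** the cup, bottle, jar and mirror look unmoved. The tape was hidden under the hand in the last top view, so I did not recheck it; the hand passed well above it.
- **Off plan:** near the end of the tip the wrist force read about the post's full weight. Its foot had come a few millimetres off the tray floor, well under the 20 mm limit by my estimate, so I lowered it before release.

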